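# Feed one spacer and nudge it to the stop block

### The job

Press the plunger of the spacer feeder all the way down, once, and let it come back up, so that just one steel spacer slides out in front. Then push that spacer aside along the worktop with the fingertips until it rests flat against the middle of the long side of the wooden stop block. Do not grip, lift or tip the spacer; leave the other spacers in the feeder and the tools and the tin of screws where they are.

Things in the scene. Friction and masses are not known exactly. Their poses are not given: they have to be found in the camera images.
- feeder: spacer feeder, fixed: aluminium magazine (56 x 56 mm, 62 mm high, slit and low outlet in front) with four spacers stacked on the bare worktop; behind it a grey housing (to x = +96 mm, 59 mm high) with the plunger on top. Origin on the worktop under the magazine's centre; -x points out of the outlet. A full press leaves the lowest spacer on the worktop at x = -55 to -70 mm; each press ejects one
- plunger (a joint): travel of the plunger: 0 = up (rest), 0.028 m = fully down (hard stop). A spring lifts it: about 6 N at the start, 13 N at the bottom. It drives a blade that slides the lowest spacer out 2.4 times as far; the spacer is clear of the magazine from about 0.022 m on. As it rises the blade goes back and the next spacer drops into place
- plunger_top (a point): centre of the flat top of the plunger's black round knob (36 mm diameter), 62 mm behind the feeder's origin and 115 mm above the worktop when up; it moves with the plunger, straight down when pressed
- spacer_1_mid (a point): the lowest spacer of the stack, the one to be fed: plain steel ring, 44 mm outer diameter, 14 mm hole, 12 mm thick, about 60 g, lying flat; the point is its centre, 6 mm above what it lies on
- spacer_2_mid (a point): an identical plain steel spacer in the feeder's stack, second from below (44 mm diameter, 12 mm thick); the point is its centre
- spacer_3_mid (a point): an identical plain steel spacer in the feeder's stack, third from below (44 mm diameter, 12 mm thick); the point is its centre
- spacer_4_mid (a point): an identical plain steel spacer in the feeder's stack, the top one (44 mm diameter, 12 mm thick); the point is its centre
- stop_block: stop block, a pale wood offcut screwed down, 42 mm (its x) x 80 mm (its y) x 36 mm high; origin at the centre of its underside. It stands left or right of the feeder's outlet, 120 to 145 mm off the feeder's centre line, a long side toward the outlet; the long sides are its +x and -x faces, 21 mm from the origin
- screw_tin: bystander, loose: open grey tin of screws, 66 mm diameter, 32 mm high, on the other side of the outlet than the stop block; origin at the centre of its underside
- pliers_2: bystander, loose: blue needle-nose pliers, 160 x 44 x 14 mm, beyond the feeder on the left; origin at the centre of the underside
- driver_3: bystander, loose: stubby screwdriver with a green handle, 130 mm long, on the right; origin at the centre of the underside
- spanner_1: bystander, loose: steel spanner, 161 x 31 x 8 mm, on the right; origin at the centre of the underside
- spacer_1: the same lowest spacer; origin at the centre of its underside, z up
There are look-alikes about, which are no part of the job. Of the things that look like the stop_block, the largest one is meant.

How it is judged:
By the outcome, as a careful person would: the job done as asked, in the order asked, and still so for the second after the job is handed in, with the robot touching nothing.
It also fails if it takes over 43 s, if anything falls off the work surface, if the arm or the gripper's body presses on something with over 40 N, if the wrist force passes 120 N, or if a joint passes its speed limit or range.

### The arm

A 6-joint arm with a two-finger parallel gripper is mounted at the origin on a cart in front of the work surface, level with it; the furniture and walls round the work are solid. World frame = base frame: x ahead of the robot, y to its left, z up, the work surface at z = 0. Lengths are in m, angles in degrees, forces in N, time in s.
With the tool pointing down it reaches from about 0.4 to 0.925 m from the base axis. Payload 3.4 kg.
Tool frame: the origin (TCP) lies at the very end of the fingers, on their centre line; the grasp point (between the pads) lies grasp_offset behind it (grasp_offset is the distance from the TCP to the grasp point, in m); z points along the fingers, y is the direction in which the jaws open and shut (so a half turn about z gives the same grasp; the last joint's range is limited). The gripper opens to 85 mm and grips with 20 to 120 N. Pads are 22 mm wide; open, the fingers measure 114 mm over their backs; the gripper's body (76 mm by 85 mm) begins 54 mm behind the grasp point. The pads swing forward as they close: fully open they stand 13 mm farther back than shut.
Start: joints at [68.44, 17.578, 86.31, -0, 76.112, -4.211], TCP at [0.171, 0.549, 0.231] pointing down, gripper open.
Joint ranges: [-179.03, 179.03], [-60, 130.46], [8.19, 133.38], [-81.62, 261.62], [5.75, 156.47], [-153.77, 153.77]. Speed limits (degrees/s): [147.25, 147.25, 180, 180, 180, 180].

### API

Orientations are given as [roll, pitch, yaw] about the fixed x, y, z axes, in that order (R = Rz(yaw) Ry(pitch) Rx(roll)).
In Python, from cell import state, grab_frame, job_done, grasp_offset gives the robot as it stands.
- The arm moves only by the shell command python3 -m crank 'ROWS' [OPENING] [FORCE]. ROWS is JSON, a list of rows, each a list of 2 entries, a list of its own where there are three numbers: the shift along the world's x, y, z in m, then the turn, a rotation vector about the world's x, y, z in rad. A call has 1 to 20 rows; each row shifts and turns the pose as measured when the row begins; what a row does not reach is not made up. A row lasts 1/8 s, in which the tool goes at most 62.5 mm and 10.7 degrees, less where a joint would pass 70% of its speed; a pose out of reach is approached as far as the arm can. A call with a gripper value outside its range is refused whole. OPENING is the closure in counts, from 0 (fully open) to 255 (shut), set as the call begins (- or left out, the last holds). The fingers move at their own pace and stop on an object; FORCE is the grip in N (left out, the last holds). Time passes only in rows, so rows that do not move let the fingers close. It gives the time, the measured TCP pose, the force and the opening at its end, in the units of the state.
- state(): the state, without advancing time (a new reading comes with each control period).
- grab_frame(name): name is "scene" or "side" or "wrist"; returns a dict with "image" (384x512x3 uint8, red, green, blue), "fx", "fy", "cx", "cy" (pixels), "dist" ([k1, k2, p1, p2, k3] as OpenCV has them; the pictures are not rectified), "R" (3x3) and "t" (3): a world point X has camera coordinates R X + t; the wrist camera has in their place "T_tool_cam" (4x4, takes a point from camera to tool coordinates, whose origin is the TCP and whose axes are the flange's). Camera axes: x right, y down, z forward; pixel columns grow to the right and rows downward; lengths in m; the calibration is good to about 2 mm. A picture is of the moment at which its call begins: read the wrist's pose just before it. There is no depth.
- job_done(): hands the job in, once; it reports no verdict.
The state is a dict: "time": time; "q": joint angles; "dq": joint speeds; "tau": joint torques, N m; "tool_pos": TCP position; "tool_rot": TCP orientation; "contact_force": force on the tool from outside, world axes, zero at the start; "moment": the same for the moment, N m; "finger_gap": finger opening in m.
Only numpy, scipy, OpenCV 4.12 (cv2) and the standard library are available. Lean on these libraries where they do the work, as an engineer would, in place of code of your own. Each camera call takes 0.05 s, during which the arm holds its last target.

## Working session

There is one attempt and no reset: what is moved stays moved. The work goes in short steps, Python scripts to look and compute and a shell command to move; the robot and the scene stay as the last step left them, time stands still between calls to the robot, and variables do not carry over. Pictures are saved under pics/ and viewed, and the job is handed in when it is done.

```bash
mkdir -p pics; ls; python3 - <<'E'
from cell import *
import cv2
print(state(),grasp_offset)
for n in("scene","side","wrist"):
    f=grab_frame(n); cv2.imwrite(f"pics/{n}0.png",f["image"][:,:,::-1]); print({k:v for k,v in f.items() if k!="image"})
E
```

```text
pics
{'time': 0.0, 'q': array([ 6.84396614e+01,  1.76220505e+01,  8.63852376e+01,  2.92878420e-04,
        7.61105682e+01, -4.21257497e+00]), 'dq': array([-0.06758224,  0.01625831,  0.00784277, -0.02608182,  0.04336197,
        0.09531116]), 'tau': array([-9.75818984e-04, -4.57547164e+01, -2.51910853e+01, -7.44622466e-04,
        1.35798374e-02, -1.43838008e-07]), 'tool_pos': array([0.17122077, 0.54817136, 0.23037426]), 'tool_rot': array([-1.79882483e+02, -8.94078216e-03,  1.62652157e+02]), 'contact_force': array([ 0.36052668, -0.19864056, -0.05814687]), 'moment': array([-0.0166514 ,  0.03454658, -0.03063323]), 'finger_gap': 0.08559395026315869} 0.0187
{'fx': 379.8873154003639, 'fy': 379.8873154003639, 'cx': 261.83271985703976, 'cy': 183.50655966280272, 'dist': array([-0.04023002,  0.        ,  0.        ,  0.        ,  0.        ]), 'R': array([[ 0.82443896, -0.56558453,  0.02036019],
       [-0.378484  , -0.57773984, -0.72316426],
       [ 0.4207734 ,  0.58849879, -0.69037593]]), 't': array([-0.40649568,  0.28966914,  1.10590453])}
{'fx': 396.991996388156, 'fy': 396.991996388156, '
[... 170 characters left out ...]
  0.02010729],
       [-0.02231271,  0.6697962 , -0.74220967],
       [-0.00528657, -0.74246316, -0.66986604]]), 't': array([0.54199517, 0.07454914, 1.64575523])}
{'fx': 338.9119625546293, 'fy': 338.9119625546293, 'cx': 253.790744246195, 'cy': 194.6998898381953, 'dist': array([-0.04412454,  0.        ,  0.        ,  0.        ,  0.        ]), 'T_tool_cam': array([[-7.31636185e-04, -9.56744309e-01, -2.90929188e-01,
         7.34205490e-02],
       [ 9.99999683e-01, -7.90950543e-04,  8.62803676e-05,
        -1.79992247e-03],
       [-3.12658850e-04, -2.90929033e-01,  9.56744585e-01,
        -1.41245597e-01],
       [ 0.00000000e+00,  0.00000000e+00,  0.00000000e+00,
         1.00000000e+00]])}
```

View pics/scene0.png

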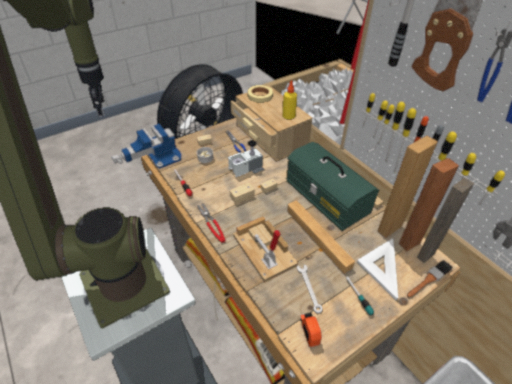

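View pics/side0.png

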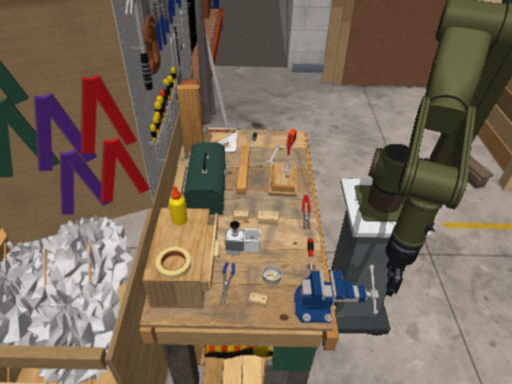

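View pics/wrist0.png

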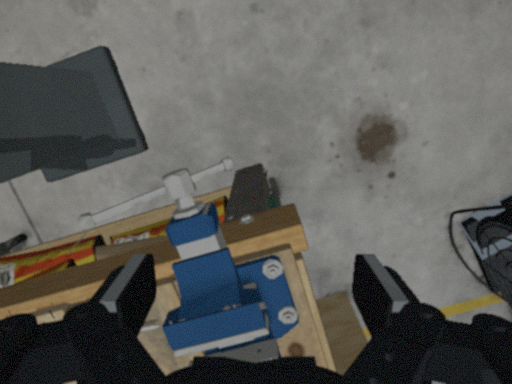

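```bash
cat > h.py <<'E'
import numpy as np, cv2
from cell import *
from scipy.spatial.transform import Rotation as Ro
def K(f): return np.array([[f["fx"],0,f["cx"]],[0,f["fy"],f["cy"]],[0,0,1.]])
def cam(f,st=None):
    if "R" in f: return np.array(f["R"]),np.array(f["t"])
    T=np.eye(4);T[:3,:3]=Ro.from_euler("xyz",st["tool_rot"],degrees=True).as_matrix();T[:3,3]=st["tool_pos"]
    W=np.linalg.inv(T@f["T_tool_cam"]);return W[:3,:3],W[:3,3]
def onz(f,px,z,st=None):
    R,t=cam(f,st);u=cv2.undistortPoints(np.array(px,float).reshape(-1,1,2),K(f),f["dist"]).reshape(-1,2)
    C=-R.T@t;d=np.c_[u,np.ones(len(u))]@R
    return C+d*((z-C[2])/d[:,2])[:,None]
def proj(f,X,st=None):
    R,t=cam(f,st);return cv2.projectPoints(np.array(X,float).reshape(-1,1,3),cv2.Rodrigues(R)[0],t,K(f),f["dist"])[0].reshape(-1,2)
def crop(f,x0,y0,w,h,s,name):
    im=cv2.resize(f["image"][y0:y0+h,x0:x0+w,::-1],None,fx=s,fy=s,interpolation=cv2.INTER_CUBIC);cv2.imwrite("pics/"+name,im)
E
python3 - <<'E'
from h import *
f=grab_frame("scene");crop(f,140,110,160,120,5,"sc1.png")
f=grab_frame("side");crop(f,190,190,140,120,5,"sd1.png")
E
```

```text
(no output)
```

View pics/sc1.png

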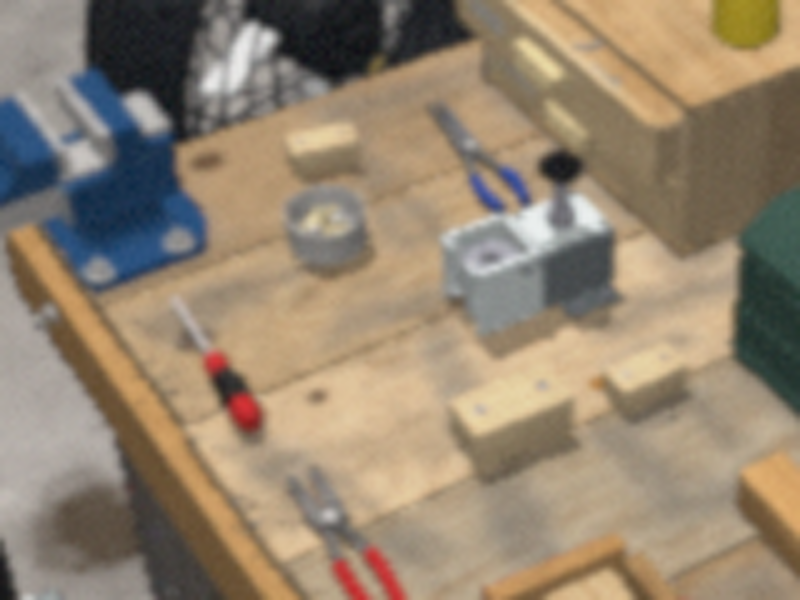

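View pics/sd1.png

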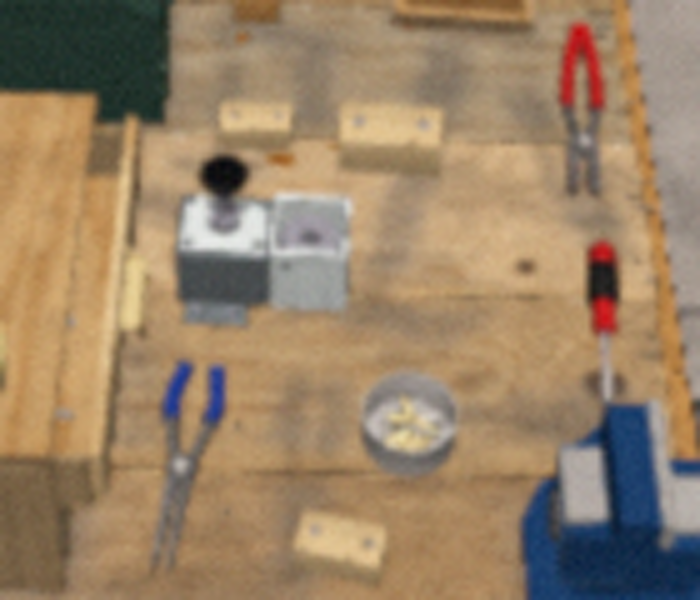

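```bash
python3 - <<'E'
from h import *
a=grab_frame("scene");b=grab_frame("side")
A=lambda x,y:(140+x/5,110+y/5)
B=lambda x,y:(190+x/5,190+y/5)
print("knob",onz(a,[A(560,158)],.113),onz(b,[B(224,170)],.113))
print("mag top corners side",onz(b,[B(275,200),B(352,200),B(348,258),B(272,258)],.062))
print("block top side",onz(b,[B(342,105),B(443,108),B(441,152),B(340,145)],.036))
print("block top scene",onz(a,[A(450,405),A(545,360),A(575,398),A(478,442)],.036))
print("tin",onz(b,[B(410,412)],.032),onz(a,[A(326,210)],.032))
E
```

```text
knob [[0.60629122 0.23418174 0.113     ]] [[0.60112884 0.23630576 0.113     ]]
mag top corners side [[0.56535314 0.218051   0.062     ]
 [0.50948393 0.21644066 0.062     ]
 [0.51258963 0.27086618 0.062     ]
 [0.56618811 0.2723573  0.062     ]]
block top side [[0.51575293 0.09523238 0.036     ]
 [0.43695472 0.09608454 0.036     ]
 [0.44031498 0.14285254 0.036     ]
 [0.51734376 0.1378616  0.036     ]]
block top scene [[0.44004274 0.12234141 0.036     ]
 [0.52117574 0.12432219 0.036     ]
 [0.5175991  0.0798702  0.036     ]
 [0.43750374 0.08061473 0.036     ]]
tin [[0.47008208 0.3789182  0.032     ]] [[0.47273748 0.36703304 0.032     ]]
```

```bash
python3 -m crank '[[[0.038,-0.042,0.008],[0,0,-0.141]],[[0.038,-0.042,0.008],[0,0,-0.141]],[[0.038,-0.042,0.008],[0,0,-0.141]],[[0.038,-0.042,0.008],[0,0,-0.141]],[[0.038,-0.042,0.008],[0,0,-0.141]],[[0.038,-0.042,0.008],[0,0,-0.141]],[[0.038,-0.042,0.008],[0,0,-0.141]],[[0.038,-0.042,0.008],[0,0,-0.141]],[[0.038,-0.042,0.008],[0,0,-0.141]],[[0,0,0],[0,0,0]]]'
python3 - <<'E'
from h import *
s=state();f=grab_frame("wrist");print(s["time"],s["tool_pos"],s["tool_rot"],s["q"])
crop(f,0,0,512,384,1.5,"w1.png")
import pickle;pickle.dump((s,f),open("w1.pkl","wb"))
E
```

```text
time: 1.6
tool_pos: [0.5229, 0.1591, 0.3059]
tool_rot: [179.6, -0.1, 87.7]
contact_force: [-0.8, 0.6, -0.7]
finger_gap: 0.0857
1.6 [0.52293415 0.15905356 0.30587433] [ 1.79616713e+02 -7.83754121e-02  8.77313694e+01] [ 1.25044060e+01  1.22855270e+01  8.29598859e+01 -2.20575940e-02
  8.43639861e+01  1.47753901e+01]
```

View pics/w1.png

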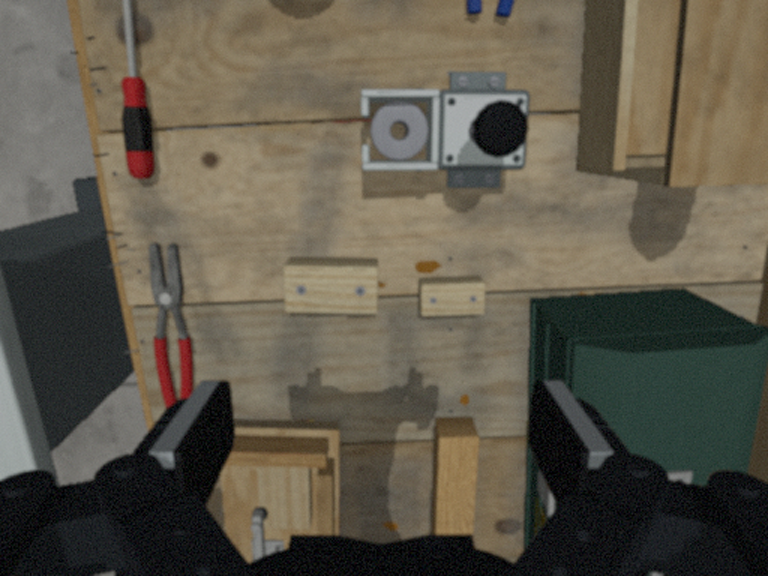

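```bash
python3 - <<'E'
from h import *
import pickle;s,f=pickle.load(open("w1.pkl","rb"))
crop(f,230,50,130,80,6,"w1a.png");crop(f,180,165,100,55,8,"w1b.png")
E
```

```text
(no output)
```

View pics/w1a.png

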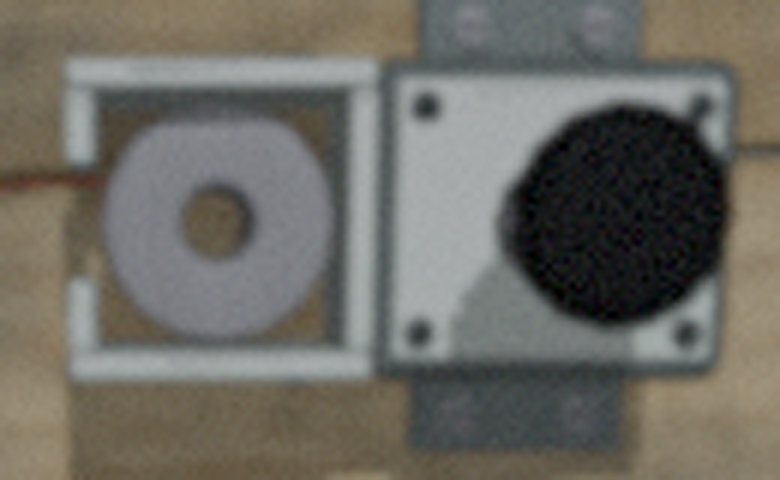

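View pics/w1b.png

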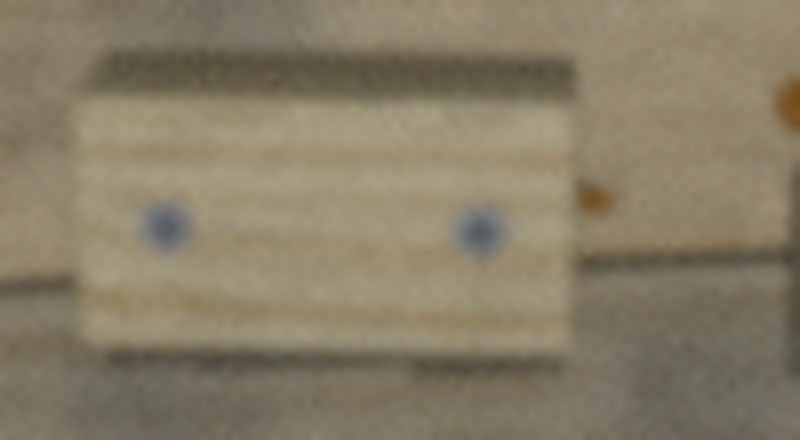

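```bash
python3 - <<'E'
from h import *
import pickle;s,f=pickle.load(open("w1.pkl","rb"))
A=lambda x,y:(230+(x+.5)/6-.5,50+(y+.5)/6-.5)
B=lambda x,y:(180+(x+.5)/8-.5,165+(y+.5)/8-.5)
np.set_printoptions(precision=4,suppress=True)
print("knob",onz(f,[A(615,215)],.115,s))
print("mag",onz(f,[A(66,58),A(380,58),A(374,382),A(72,382)],.062,s))
print("hole top sp",onz(f,[A(217,220)],.048,s))
print("housing",onz(f,[A(388,62),A(735,65),A(718,375),A(385,370)],.059,s))
b=onz(f,[B(78,95),B(575,97),B(573,355),B(80,350)],.036,s);print("block",b,b.mean(0))
print(onz(f,[B(100,52),B(575,60)],0,s))
# cabinet
E
```

```text
knob [[0.6011 0.2348 0.115 ]]
mag [[0.5149 0.2659 0.062 ]
 [0.5707 0.2637 0.062 ]
 [0.569  0.2072 0.062 ]
 [0.5132 0.2094 0.062 ]]
hole top sp [[0.5414 0.2373 0.048 ]]
housing [[0.5725 0.2632 0.059 ]
 [0.6351 0.2607 0.059 ]
 [0.6339 0.206  0.059 ]
 [0.5714 0.2091 0.059 ]]
block [[0.4433 0.1338 0.036 ]
 [0.5207 0.1302 0.036 ]
 [0.5186 0.0877 0.036 ]
 [0.4396 0.0919 0.036 ]] [0.4806 0.1109 0.036 ]
[[0.4405 0.1326 0.    ]
 [0.5206 0.1278 0.    ]]
```

```bash
python3 -m crank '[[[0.027,0.025,-0.037],[0,0,0]],[[0.027,0.025,-0.037],[0,0,0]],[[0.026,0.025,-0.037],[0,0,0]],[[0,0,-0.03],[0,0,0]],[[0,0,0],[0,0,0]]]' 255 40
python3 - <<'E'
from h import *
s=state();f=grab_frame("wrist");print(s["tool_pos"],s["tool_rot"],s["contact_force"],s["finger_gap"])
crop(f,0,0,512,384,1.5,"w2.png")
g=grab_frame("side");crop(g,190,150,160,120,5,"sd2.png");g=grab_frame("scene");crop(g,180,90,160,120,5,"sc2.png")
E
```

```text
time: 2.28
tool_pos: [0.597, 0.2435, 0.161]
tool_rot: [179.8, -0.3, 88.4]
contact_force: [-0.0, 0.5, 1.1]
finger_gap: 0.0
[0.59704523 0.24353875 0.16098471] [179.84878268  -0.26327989  88.4398017 ] [-0.04476678  0.47534049  1.12458377] 4.929837116830364e-05
```

View pics/w2.png

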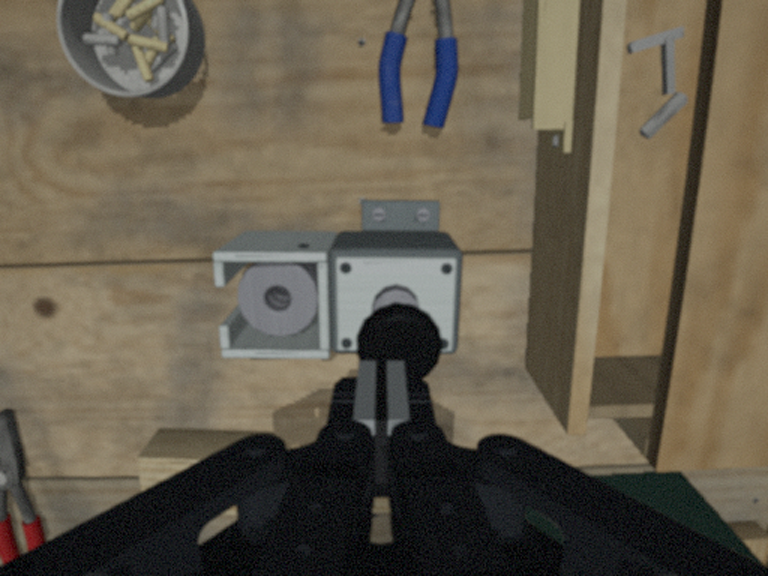

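View pics/sd2.png

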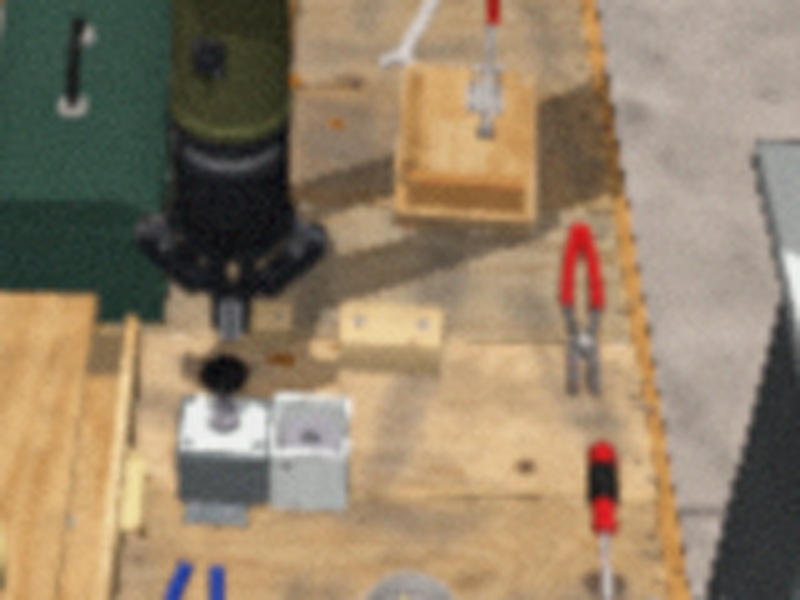

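View pics/sc2.png

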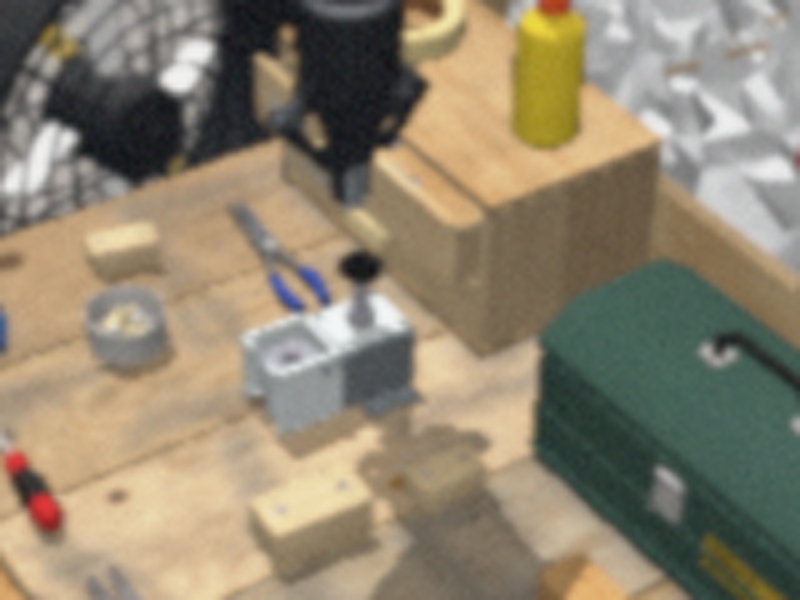

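```bash
python3 -m crank '[[[0.002,-0.003,0],[0,0,0.177]],[[0.002,-0.003,0],[0,0,0.177]],[[0.002,-0.002,0],[0,0,0.177]],[[0,0,0],[0,0,0.177]],[[0,0,0],[0,0,0.177]],[[0,0,0],[0,0,0.177]],[[0,0,0],[0,0,0.177]],[[0,0,0],[0,0,0.177]],[[0,0,0],[0,0,0.177]],[[0,0,0],[0,0,0]]]'
python3 - <<'E'
from h import *
s=state();f=grab_frame("wrist");print(s["tool_pos"],s["tool_rot"],s["contact_force"],s["finger_gap"])
print(proj(f,[s["tool_pos"],[.6025,.2345,.115]],s)*1.5)
crop(f,0,0,512,384,1.5,"w3.png")
E
```

```text
time: 3.68
tool_pos: [0.614, 0.2371, 0.1934]
tool_rot: [177.7, 0.9, -177.4]
contact_force: [-0.6, 0.5, -0.3]
finger_gap: 0.0001
[0.61401408 0.23706157 0.19335665] [ 177.70516423    0.88920673 -177.43715587] [-0.60388652  0.50966621 -0.27030471] 0.00010702430764265493
[[387.33799355 388.39500641]
 [373.60335757 280.38675338]]
```

View pics/w3.png

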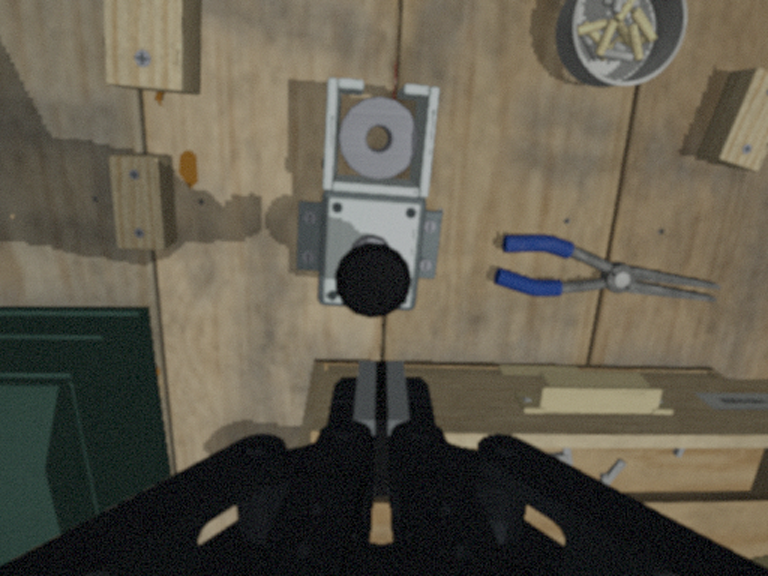

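```bash
python3 - <<'E'
from h import *
s=state();f=grab_frame("wrist")
R=Ro.from_euler("xyz",s["tool_rot"],degrees=True);D=Ro.from_euler("xyz",[180,0,-178],degrees=True)
print((D*R.inv()).as_rotvec(), s["tool_pos"])
print(onz(f,[(320/1.5,362/1.5),(315/1.5,437/1.5)],0,s),onz(f,[(315/1.5,437/1.5)],.12,s))
E
```

```text
[-0.04073853  0.01429602 -0.00897006] [0.61410737 0.23715161 0.19349992]
[[0.69893017 0.20297563 0.        ]
 [0.76169685 0.19950652 0.        ]] [[0.68125256 0.20907202 0.12      ]]
```

```bash
python3 -m crank '[[[-0.006,-0.001,-0.03],[-0.02,0.007,0]],[[-0.005,-0.001,-0.03],[-0.02,0.007,0]],[[0,0,0],[0,0,0]]]'
python3 - <<'E'
from h import *
s=state();print(s["tool_pos"],s["tool_rot"],s["contact_force"],s["finger_gap"])
E
```

```text
time: 4.15
tool_pos: [0.6037, 0.2353, 0.1349]
tool_rot: [179.9, 0.3, -177.9]
contact_force: [-0.6, 0.2, 0.4]
finger_gap: -0.0002
[0.60365768 0.2352632  0.1348911 ] [ 179.94095492    0.25380363 -177.9350771 ] [-0.57800701  0.2080977   0.37616477] -0.00019640392678057546
```

```bash
python3 -m crank '[[[-0.0005,-0.0005,-0.009],[0,0,0]],[[0,0,-0.008],[0,0,0]],[[0,0,-0.006],[0,0,0]],[[0,0,-0.006],[0,0,0]],[[0,0,-0.006],[0,0,0]],[[0,0,-0.006],[0,0,0]],[[0,0,-0.005],[0,0,0]]]'
python3 - <<'E'
from h import *
s=state();print(s["tool_pos"],s["tool_rot"],s["contact_force"],s["finger_gap"])
E
```

```text
time: 5.03
tool_pos: [0.6058, 0.2354, 0.1008]
tool_rot: [179.7, 0.9, -178.1]
contact_force: [-4.9, -1.7, 12.3]
finger_gap: 0.0003
[0.60583941 0.2353706  0.10084373] [ 179.70089729    0.86866806 -178.13957694] [-4.86210586 -1.70491522 12.30786772] 0.0003486849794845727
```

```bash
python3 -m crank '[[[-0.001,0,-0.008],[0,-0.004,0]],[[-0.001,0,-0.008],[0,-0.004,0]],[[-0.001,0,-0.008],[0,-0.004,0]]]'
python3 - <<'E'
from h import *
s=state();print(s["tool_pos"],s["tool_rot"],s["contact_force"],s["finger_gap"])
E
```

```text
time: 5.4
tool_pos: [0.606, 0.2354, 0.0868]
tool_rot: [179.6, 2.2, -178.2]
contact_force: [-13.2, -4.1, 47.9]
finger_gap: -0.0002
[0.60596593 0.23542211 0.0867658 ] [ 179.61188164    2.17630712 -178.18639531] [-13.16261766  -4.11336693  47.92336236] -0.0002031658647317812
```

```bash
python3 -m crank '[[[0,0,0.004],[0,0,0]],[[-0.001,0,0.006],[0,-0.01,0]],[[0,0,0.01],[0,-0.01,0]],[[0,0,0.012],[0,-0.01,0]],[[0,0,0.015],[0,0,0]],[[0,0,0.02],[0,0,0]],[[0,0,0.02],[0,0,0]],[[-0.02,0,0.03],[0,0,0]],[[-0.02,0,0.03],[0,0,0]],[[0,0,0],[0,0,0]]]'
python3 - <<'E'
from h import *
import pickle
s=state();print(s["tool_pos"],s["tool_rot"],s["contact_force"],s["finger_gap"])
f=grab_frame("wrist")
crop(f,0,0,512,384,1.5,"w4.png");pickle.dump((s,f),open("w4.pkl","wb"))
g=grab_frame("scene");crop(g,180,90,160,120,5,"sc4.png")
E
```

```text
time: 6.65
tool_pos: [0.5667, 0.2355, 0.2461]
tool_rot: [179.5, 4.4, -178.3]
contact_force: [0.3, 0.5, -0.5]
finger_gap: 0.0
[0.56674099 0.23551022 0.24611401] [ 179.53532043    4.38620537 -178.29361673] [ 0.31513245  0.47463237 -0.45606217] 2.6171799308196078e-05
```

View pics/w4.png

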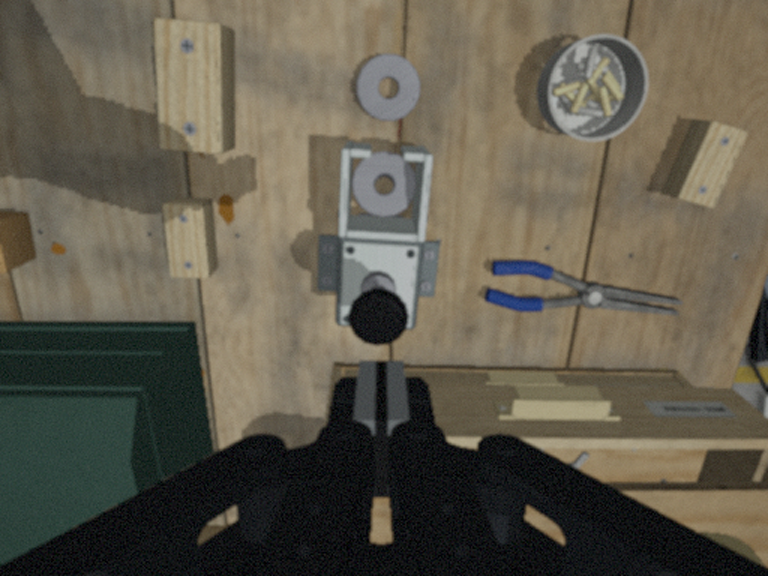

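View pics/sc4.png

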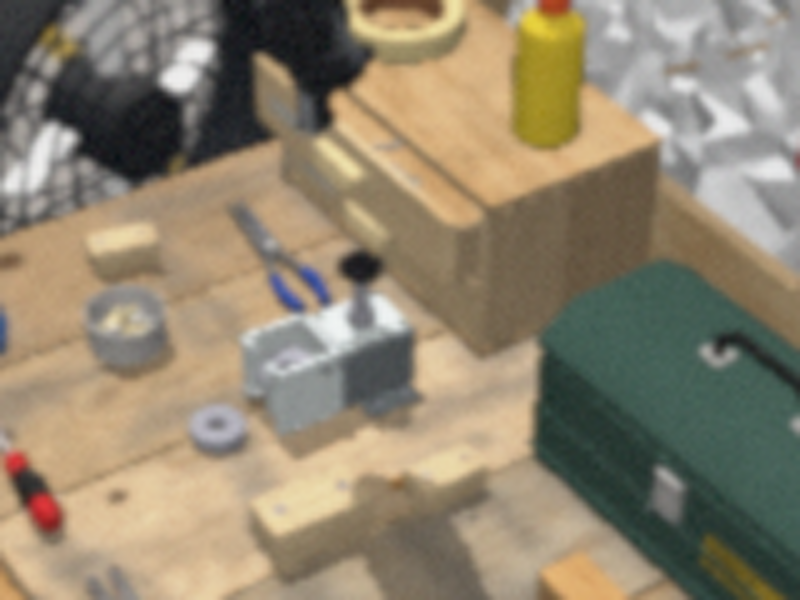

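```bash
python3 - <<'E'
from h import *
import pickle;s,f=pickle.load(open("w4.pkl","rb"))
crop(f,95,0,200,110,4,"w4a.png")
D=Ro.from_euler("xyz",[180,0,87.5],degrees=True);R=Ro.from_euler("xyz",s["tool_rot"],degrees=True)
print((Ro.from_euler("xyz",[180,0,-178.3],degrees=True)*R.inv()).as_rotvec())
E
```

```text
[-0.01037796  0.07627855 -0.00042179]
```

View pics/w4a.png

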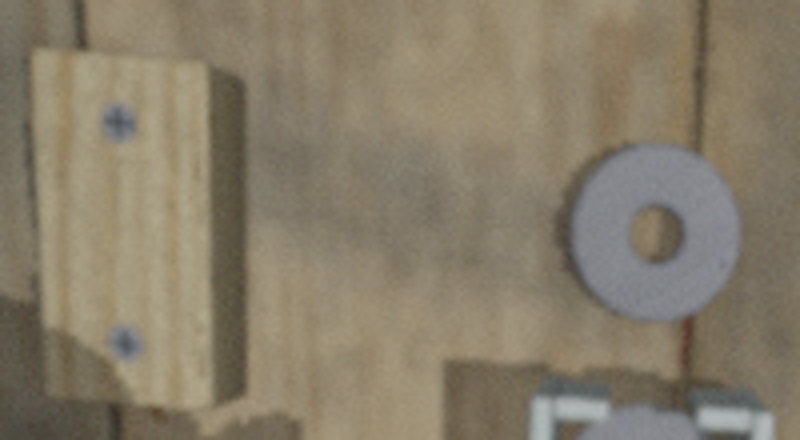

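```bash
python3 - <<'E'
from h import *
import pickle;s,f=pickle.load(open("w4.pkl","rb"))
A=lambda x,y:(95+(x+.5)/4-.5,(y+.5)/4-.5)
np.set_printoptions(precision=4,suppress=True)
print("sp",onz(f,[A(656,233),A(572,233),A(740,233),A(656,142),A(656,322)],.012,s))
b=onz(f,[A(32,48),A(208,62),A(214,410),A(46,398)],.036,s);print("block",b,b.mean(0))
print(onz(f,[A(246,78),A(245,398)],0,s))
E
```

```text
sp [[0.4766 0.2378 0.012 ]
 [0.4772 0.2164 0.012 ]
 [0.4759 0.2591 0.012 ]
 [0.4552 0.237  0.012 ]
 [0.4983 0.2385 0.012 ]]
block [[0.4401 0.0928 0.036 ]
 [0.4425 0.1333 0.036 ]
 [0.5208 0.129  0.036 ]
 [0.5187 0.0873 0.036 ]] [0.4806 0.1106 0.036 ]
[[0.4419 0.1327 0.    ]
 [0.5215 0.1273 0.    ]]
```

```bash
python3 - <<'E'
from h import *
s=state()
z=np.array([np.sin(np.radians(6)),0,-np.cos(np.radians(6))]);x=np.array([.056,1,0.]);x-=z*(x@z);x/=np.linalg.norm(x)
D=Ro.from_matrix(np.c_[x,np.cross(z,x),z]);R=Ro.from_euler("xyz",s["tool_rot"],degrees=True)
v=(D*R.inv()).as_rotvec();print(v,v/9,np.degrees(np.linalg.norm(v)),D.as_euler("xyz",degrees=True),s["tool_pos"])
E
```

```text
[ 0.13972082 -0.01744477 -1.64996156] [ 0.01552454 -0.00193831 -0.18332906] 94.87944727610363 [174.00921605  -0.33303473  86.82973307] [0.56635449 0.2349525  0.24311191]
```

```bash
python3 -m crank '[[[-0.01,0.0055,0],[0.0155,-0.002,-0.183]],[[-0.01,0.0055,0],[0.0155,-0.002,-0.183]],[[-0.01,0.0055,0],[0.0155,-0.002,-0.183]],[[-0.01,0.0055,0],[0.0155,-0.002,-0.183]],[[-0.01,0.0055,-0.01],[0.0155,-0.002,-0.183]],[[-0.01,0.0055,-0.01],[0.0155,-0.002,-0.183]],[[-0.01,0.0055,-0.01],[0.0155,-0.002,-0.183]],[[-0.01,0.0055,-0.01],[0.0155,-0.002,-0.183]],[[-0.01,0.0055,-0.01],[0.0155,-0.002,-0.183]],[[0,0,0],[0,0,0]]]' 195
cat > d.py <<'E'
from h import *
s=state()
np.set_printoptions(precision=4,suppress=True)
z=np.array([np.sin(np.radians(6)),0,-np.cos(np.radians(6))]);x=np.array([.056,1,0.]);x-=z*(x@z);x/=np.linalg.norm(x)
D=Ro.from_matrix(np.c_[x,np.cross(z,x),z]);R=Ro.from_euler("xyz",s["tool_rot"],degrees=True)
print("t",s["time"],s["tool_pos"],s["tool_rot"],"F",s["contact_force"],"gap",s["finger_gap"],"rot",(D*R.inv()).as_rotvec())
E
python3 d.py
```

```text
time: 8.0
tool_pos: [0.4736, 0.282, 0.1738]
tool_rot: [175.3, -0.5, 85.0]
contact_force: [0.7, 0.1, -0.2]
finger_gap: 0.0198
t 8.0 [0.4736 0.282  0.1738] [175.3029  -0.4668  85.0247] F [ 0.6599  0.0756 -0.1695] gap 0.01984823328839402 rot [-0.0039 -0.0224  0.0313]
```

```bash
python3 -m crank '[[[0.002,0.002,-0.03],[0,-0.011,0.015]],[[0.002,0.002,-0.03],[0,-0.011,0.015]],[[0.001,0,-0.03],[0,0,0]],[[0,0,-0.02],[0,0,0]],[[0,0,0],[0,0,0]]]'
python3 d.py; python3 - <<'E'
from h import *
g=grab_frame("side");crop(g,190,150,160,120,5,"sd5.png");g=grab_frame("scene");crop(g,160,90,160,120,5,"sc5.png")
f=grab_frame("wrist");crop(f,0,0,512,384,1.5,"w5.png")
E
```

```text
time: 8.62
tool_pos: [0.4839, 0.2857, 0.0596]
tool_rot: [173.9, -0.4, 87.9]
contact_force: [-0.6, 0.1, 0.4]
finger_gap: 0.0201
t 8.625 [0.4839 0.2857 0.0596] [173.8792  -0.4209  87.865 ] F [-0.5548  0.0672  0.4096] gap 0.020059718645968113 rot [-0.0014  0.0023 -0.0181]
```

View pics/sd5.png

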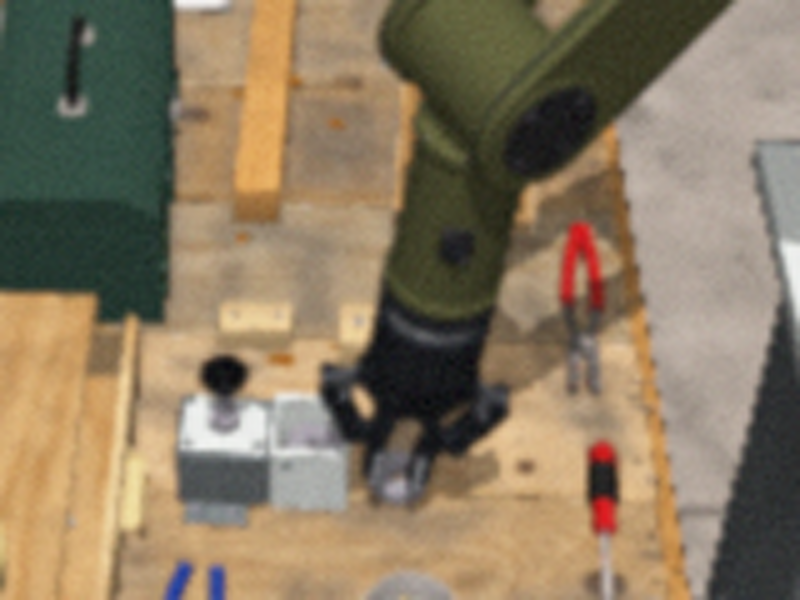

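View pics/sc5.png

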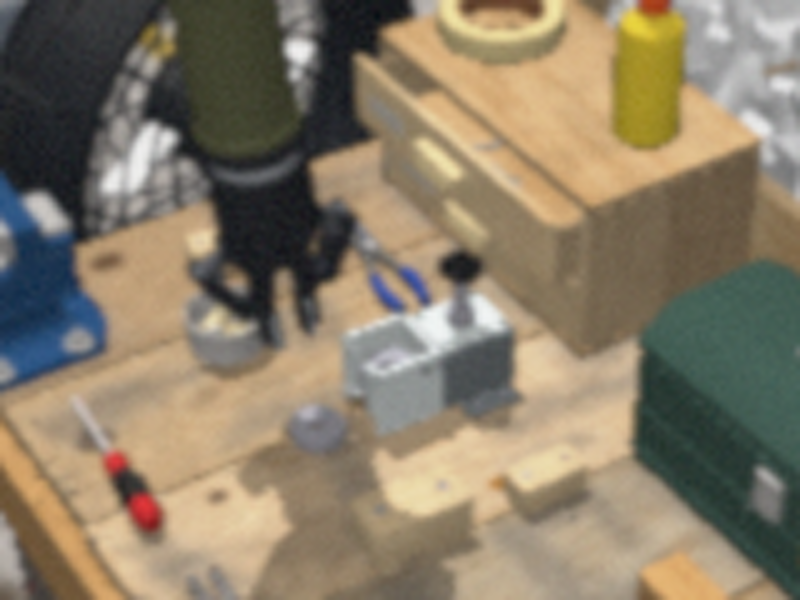

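View pics/w5.png

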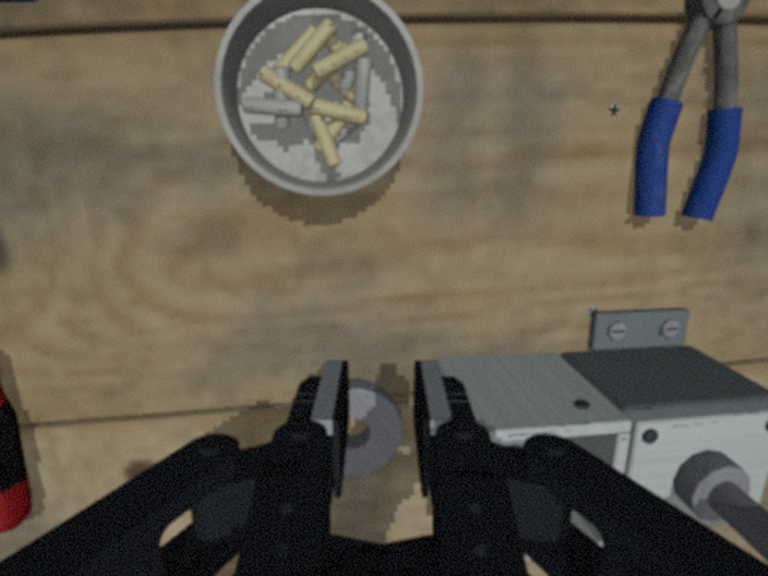

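```bash
python3 -m crank '[[[-0.003,0,-0.014],[0,0,-0.009]],[[-0.002,0,-0.014],[0,0,-0.009]],[[0,0,-0.01],[0,0,0]],[[0,0,0],[0,0,0]]]'
python3 d.py
```

```text
time: 9.28
tool_pos: [0.4811, 0.2873, 0.0234]
tool_rot: [173.4, -0.7, 86.8]
contact_force: [-0.5, 0.8, -1.0]
finger_gap: 0.0203
t 9.275 [0.4811 0.2873 0.0234] [173.4431  -0.6851  86.7613] F [-0.4526  0.7668 -0.9641] gap 0.02033461159577059 rot [-0.0056  0.0102  0.0013]
```

```bash
python3 -m crank '[[[-0.003,0,-0.009],[-0.003,0.005,0]],[[-0.001,0,-0.008],[-0.003,0.005,0]],[[0,0,0],[0,0,0]],[[0,0,0],[0,0,0]]]'
python3 d.py;python3 - <<'E'
from h import *
g=grab_frame("scene");crop(g,190,130,100,75,8,"sc6.png")
f=grab_frame("wrist");crop(f,0,0,512,384,1.5,"w6.png")
E
```

```text
time: 9.78
tool_pos: [0.4771, 0.2876, 0.0053]
tool_rot: [174.0, -0.3, 86.8]
contact_force: [0.5, -0.1, 0.1]
finger_gap: 0.02
t 9.775 [0.4771 0.2876 0.0053] [174.0144  -0.2936  86.7744] F [ 0.5412 -0.1379  0.0806] gap 0.01999874335448344 rot [ 0.0007 -0.0001  0.001 ]
```

View pics/sc6.png

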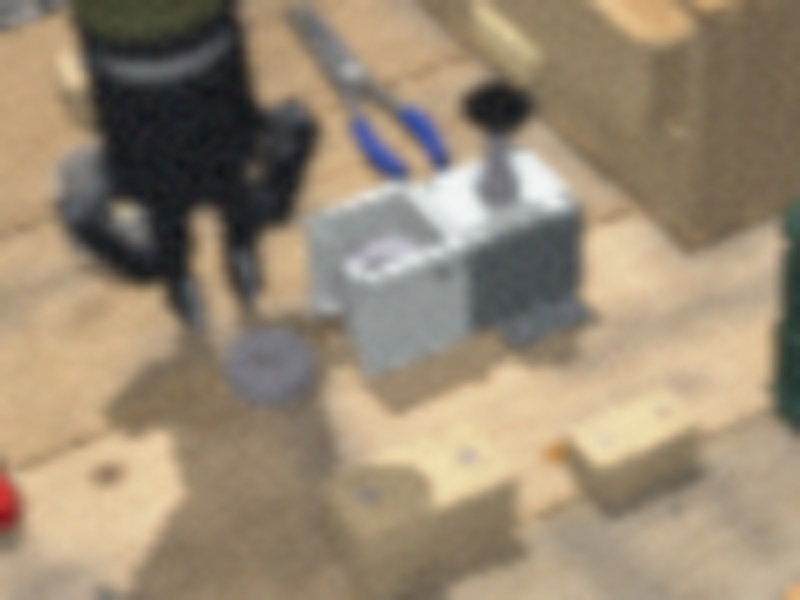

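View pics/w6.png

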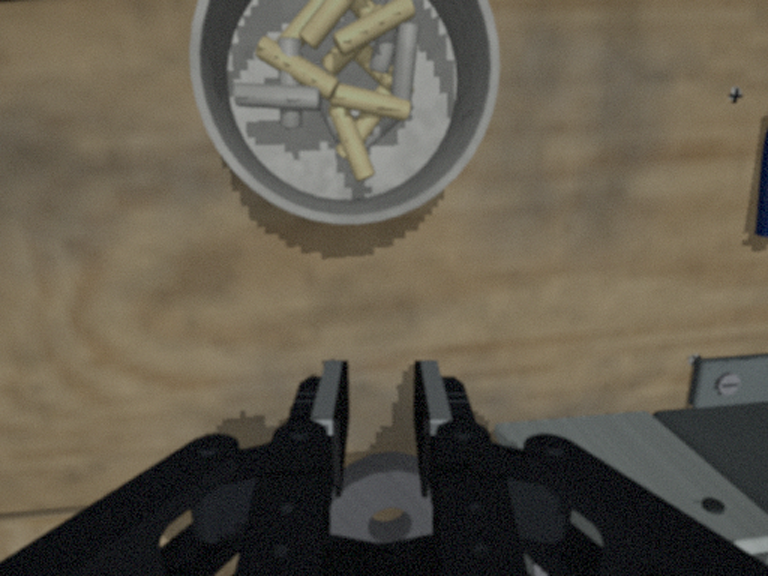

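```bash
python3 -m crank '[[[0.0005,-0.008,0],[0,0,0]],[[0.0005,-0.008,0],[0,0,0]],[[0.0005,-0.008,0],[0,0,0]],[[0.0005,-0.008,0],[0,0,0]],[[0.0005,-0.008,0],[0,0,0]],[[0.0005,-0.008,0],[0,0,0]],[[0.0005,-0.008,0],[0,0,0]],[[0.0005,-0.008,0],[0,0,0]]]'
python3 d.py;python3 - <<'E'
from h import *
g=grab_frame("scene");crop(g,190,130,100,75,8,"sc7.png")
f=grab_frame("wrist");crop(f,0,0,512,384,1.5,"w7.png")
E
```

```text
time: 10.88
tool_pos: [0.4749, 0.2195, 0.0058]
tool_rot: [174.5, -0.3, 86.7]
contact_force: [-4.3, 2.3, 1.4]
finger_gap: 0.0198
t 10.875 [0.4749 0.2195 0.0058] [174.4938  -0.2856  86.7243] F [-4.3293  2.3431  1.3978] gap 0.019846104481716864 rot [ 0.0004 -0.0085  0.0018]
```

View pics/sc7.png

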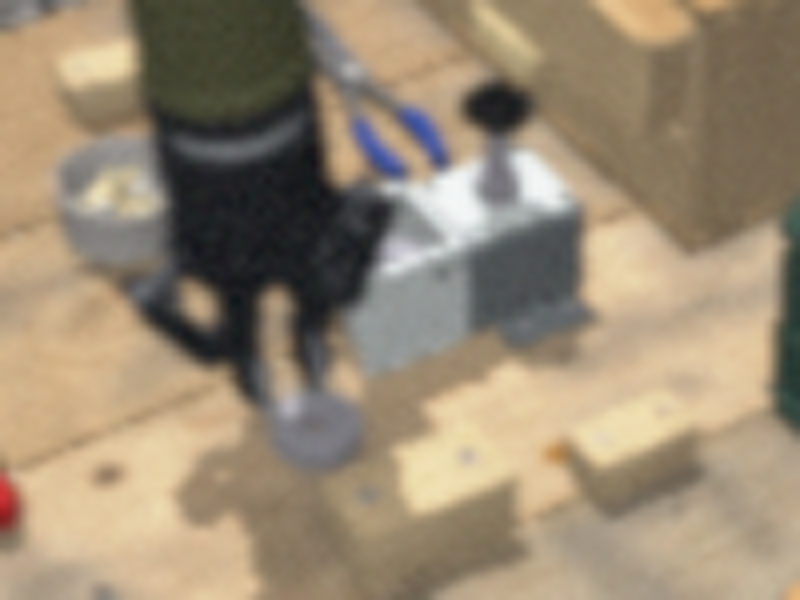

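View pics/w7.png

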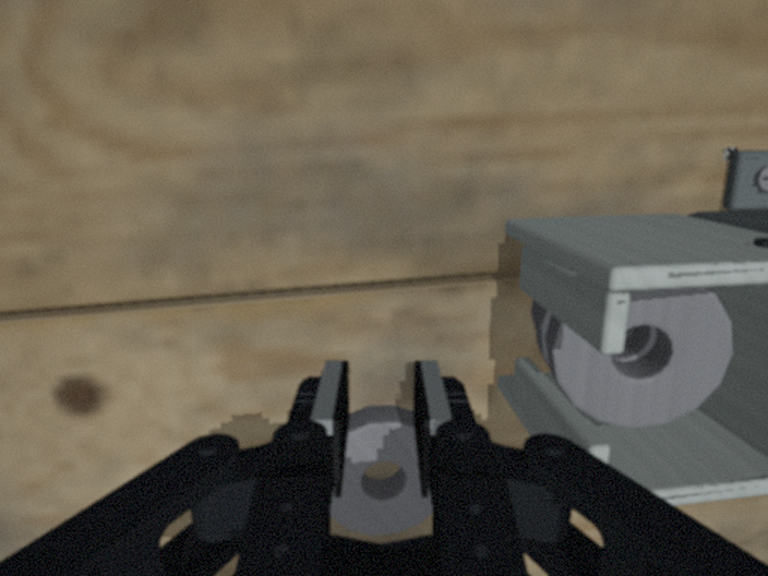

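```bash
python3 -m crank '[[[-0.002,0,0],[0,0,0]]]'
python3 d.py
python3 -m crank '[[[-0.002,0,0],[0,0,0]]]'
python3 d.py;python3 - <<'E'
from h import *
g=grab_frame("side");crop(g,220,200,100,75,8,"sd8.png")
E
```

```text
time: 11.1
tool_pos: [0.4737, 0.2183, 0.0058]
tool_rot: [174.4, -0.2, 86.7]
contact_force: [0.9, 0.5, -0.2]
finger_gap: 0.0198
t 11.1 [0.4737 0.2183 0.0058] [174.4376  -0.2271  86.6544] F [ 0.8794  0.4923 -0.2009] gap 0.019758038554161163 rot [ 0.0014 -0.0076  0.003 ]
time: 11.22
tool_pos: [0.4728, 0.2185, 0.006]
tool_rot: [174.3, -0.3, 86.7]
contact_force: [-0.0, 0.9, 0.5]
finger_gap: 0.02
t 11.225 [0.4728 0.2185 0.006 ] [174.3253  -0.2643  86.6525] F [-0.0152  0.854   0.5343] gap 0.02001326042703616 rot [ 0.0009 -0.0056  0.0031]
```

View pics/sd8.png

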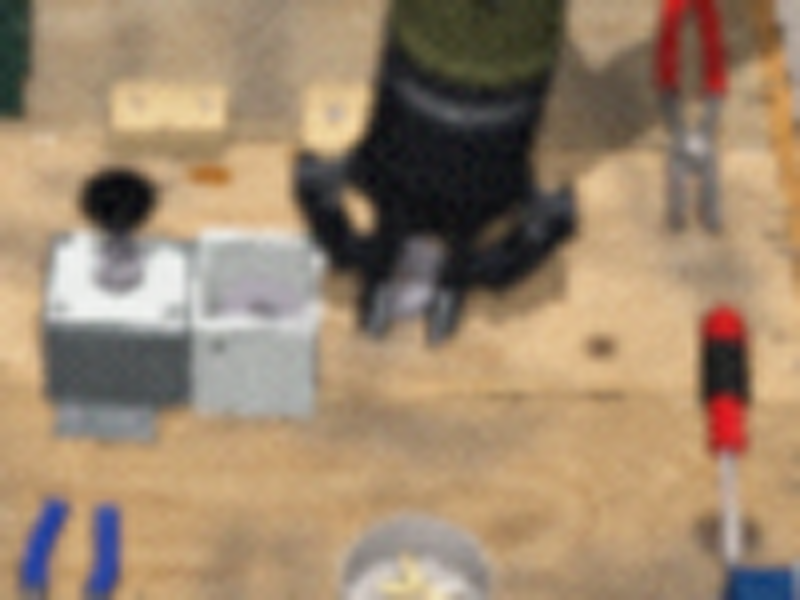

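```bash
python3 -m crank '[[[0,0.001,0.0005],[0,-0.045,0]],[[0,0,0.0005],[0,-0.045,0]],[[0,0,0],[0,0,0]]]'
python3 d.py
python3 -m crank '[[[0.001,-0.003,0],[0,0,0]],[[0.002,-0.005,0],[0,0,0]],[[0.002,-0.005,0],[0,0,0]],[[0.002,-0.005,0],[0,0,0]]]'
python3 d.py
```

```text
time: 11.65
tool_pos: [0.4748, 0.2206, 0.0075]
tool_rot: [168.9, -0.7, 86.8]
contact_force: [-0.1, 0.6, -0.0]
finger_gap: 0.0204
t 11.65 [0.4748 0.2206 0.0075] [168.8757  -0.6538  86.7539] F [-0.1401  0.6447 -0.043 ] gap 0.020384745443087774 rot [-0.0006  0.0898  0.0021]
time: 12.15
tool_pos: [0.4815, 0.2019, 0.0071]
tool_rot: [169.1, -0.6, 86.8]
contact_force: [-2.7, 0.5, -0.3]
finger_gap: 0.0205
t 12.15 [0.4815 0.2019 0.0071] [169.0847  -0.6245  86.7613] F [-2.7049  0.5476 -0.3398] gap 0.020451059936405076 rot [-0.0003  0.0861  0.0019]
```

```bash
python3 - <<'E'
from h import *
g=grab_frame("scene");crop(g,190,130,100,75,8,"sc9.png")
f=grab_frame("wrist");crop(f,0,0,512,384,1.5,"w9.png")
E
```

```text
(no output)
```

View pics/sc9.png

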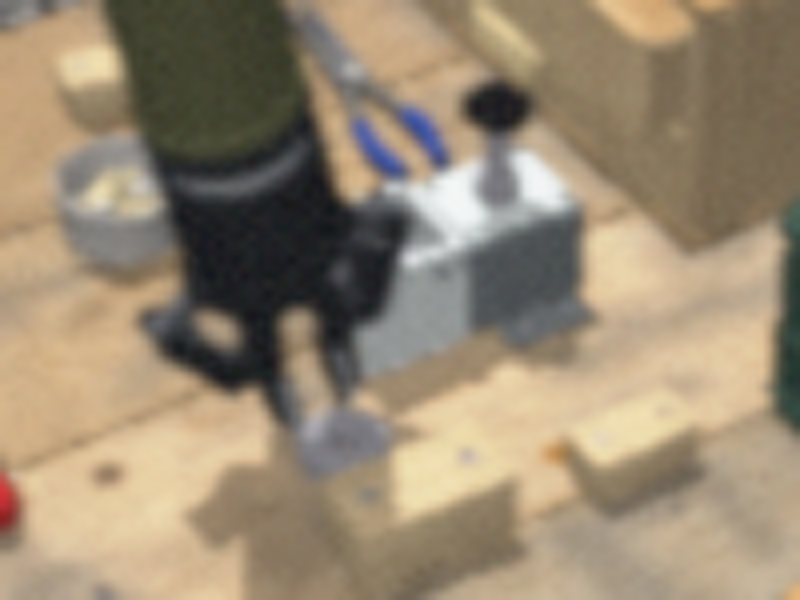

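View pics/w9.png

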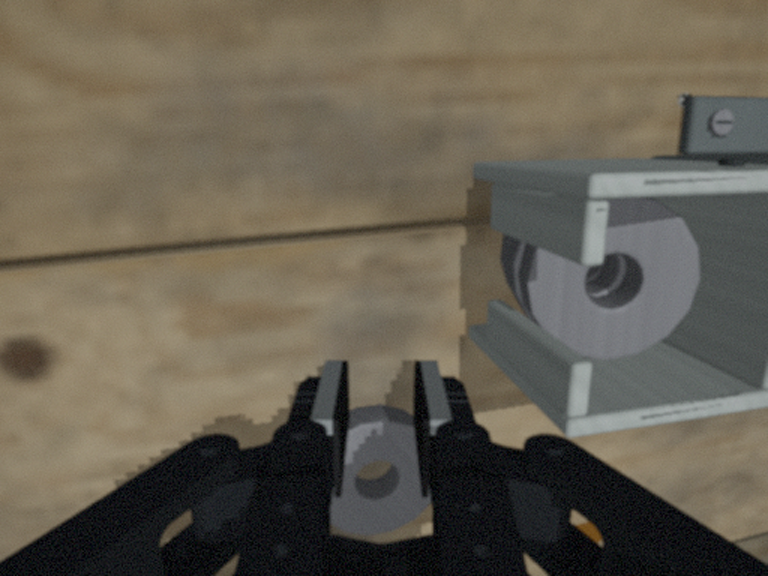

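```bash
python3 - <<'E'
from h import *
s=state();f=grab_frame("wrist");print(onz(f,[(378/1.5,472/1.5)],.012,s),s["tool_pos"],s["contact_force"])
crop(f,200,250,110,110,5,"w10.png")
E
```

```text
[[0.47957288 0.17339837 0.012     ]] [0.48295944 0.20169249 0.00738675] [-0.12098256 -2.72989165 -0.61932432]
```

View pics/w10.png

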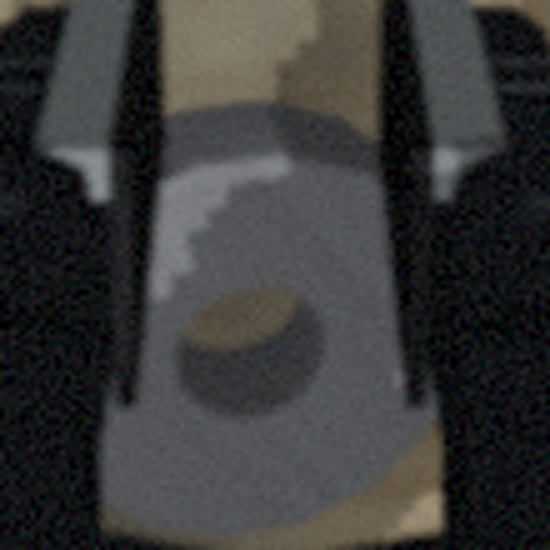

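```bash
python3 -m crank '[[[0.001,-0.005,0],[0,0,0]],[[0.001,-0.004,0],[0,0,0]],[[0.0005,-0.004,0],[0,0,0]],[[0.0005,-0.003,0],[0,0,0]]]'
python3 d.py; python3 - <<'E'
from h import *
f=grab_frame("wrist");crop(f,200,250,110,110,5,"w11.png")
E
```

```text
time: 12.8
tool_pos: [0.4886, 0.1856, 0.0081]
tool_rot: [168.7, -0.7, 86.7]
contact_force: [-0.5, 0.2, -0.1]
finger_gap: 0.0197
t 12.8 [0.4886 0.1856 0.0081] [168.7229  -0.7418  86.748 ] F [-0.4614  0.2223 -0.1494] gap 0.019738050399219793 rot [-0.002   0.0925  0.0023]
```

View pics/w11.png

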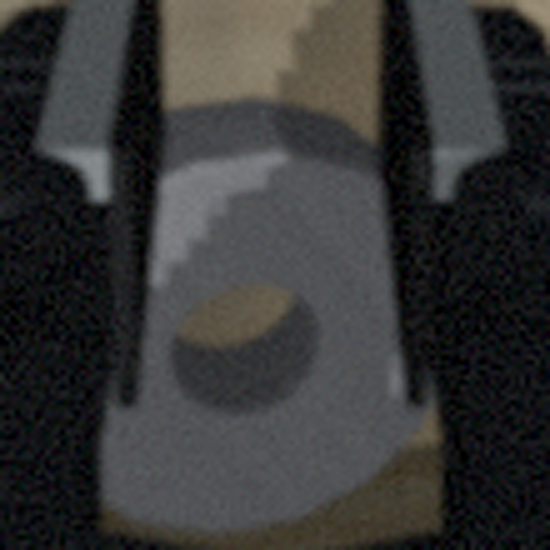

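```bash
python3 - <<'E'
from h import *
s=state();f=grab_frame("wrist");print(onz(f,[(249.2,319.8)],.012,s),s["tool_pos"])
E
python3 -m crank '[[[-0.001,-0.0025,0],[0,0,0]],[[0,-0.0025,0],[0,0,0]]]'
python3 d.py
```

```text
[[0.48382875 0.15399183 0.012     ]] [0.48866502 0.18538143 0.00809476]
time: 13.15
tool_pos: [0.4897, 0.1839, 0.009]
tool_rot: [168.5, -1.1, 86.6]
contact_force: [-2.8, 15.3, 0.5]
finger_gap: 0.0201
t 13.15 [0.4897 0.1839 0.009 ] [168.4525  -1.1249  86.5917] F [-2.8223 15.3331  0.4989] gap 0.020123721866337565 rot [-0.0082  0.0976  0.0054]
```

```bash
python3 -m crank '[[[0,0.002,0],[0,0,0]],[[0,0.005,0],[0,0,0]],[[-0.004,0.005,0],[0,0,0]],[[-0.006,0.003,0.004],[0,0,0]],[[-0.006,0.003,0.012],[0,0,0]],[[-0.006,0,0.025],[0,0,0]],[[-0.005,0,0.03],[0,0.03,0]],[[0,0,0.04],[0,0.03,0]],[[0,0,0.04],[0,0.03,0]],[[0,0.01,0.04],[0,0.03,0]],[[0,0.01,0.03],[0,0,0]],[[0,0,0],[0,0,0]]]'
python3 d.py; python3 - <<'E'
from h import *
import pickle
s=state();f=grab_frame("wrist");crop(f,0,0,512,384,1.5,"w12.png");pickle.dump((s,f),open("w12.pkl","wb"))
g=grab_frame("scene");crop(g,190,130,100,75,8,"sc12.png")
g=grab_frame("side");crop(g,190,190,140,120,5,"sd12.png")
E
```

```text
time: 14.65
tool_pos: [0.4536, 0.2229, 0.2422]
tool_rot: [175.6, -0.7, 86.7]
contact_force: [0.0, 0.6, 0.2]
finger_gap: 0.0202
t 14.65 [0.4536 0.2229 0.2422] [175.5753  -0.7243  86.6965] F [0.0459 0.5784 0.1649] gap 0.020164124638557598 rot [-0.0084 -0.0269  0.0021]
```

View pics/w12.png

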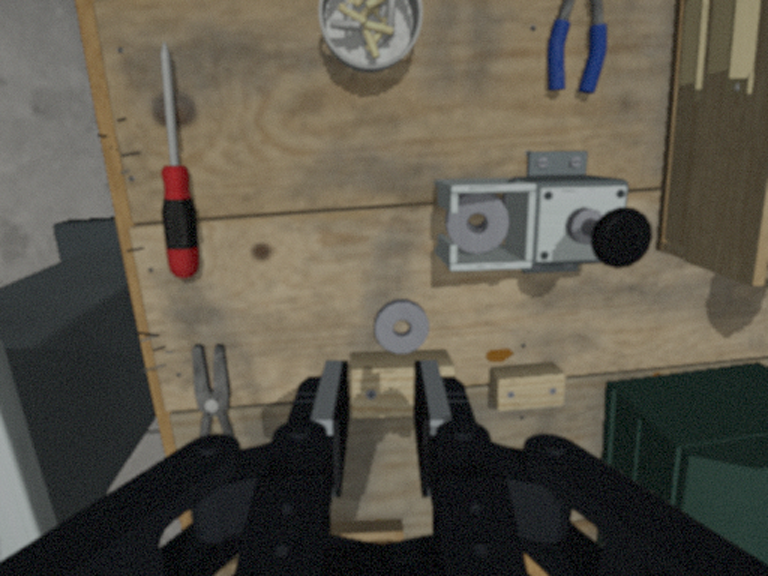

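View pics/sc12.png

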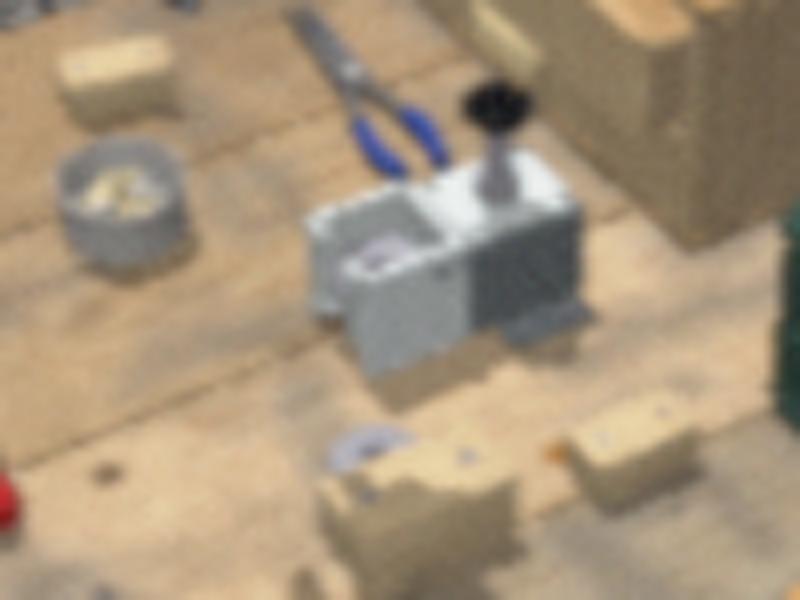

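View pics/sd12.png

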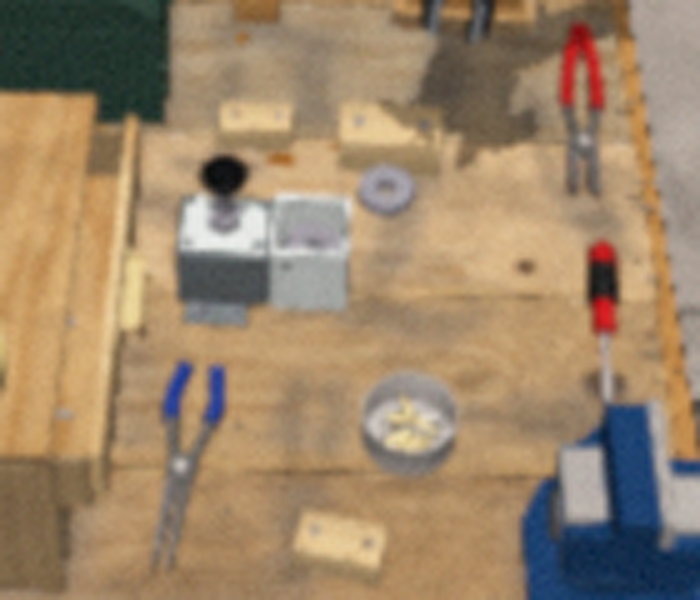

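```bash
python3 - <<'E'
from h import *
import pickle
s,f=pickle.load(open("w12.pkl","rb"));crop(f,215,190,100,75,8,"w12a.png")
E
```

```text
(no output)
```

View pics/w12a.png

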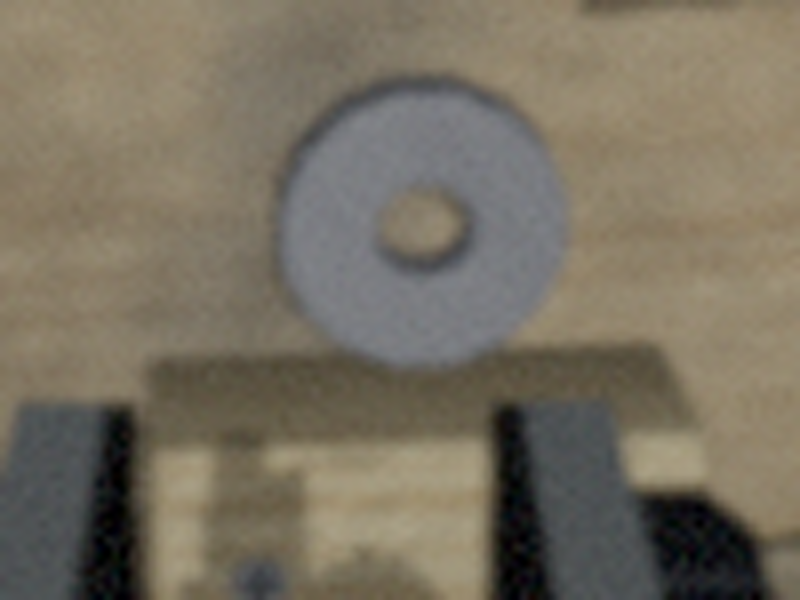

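```bash
python3 - <<'E'
from h import *
import pickle
s,f=pickle.load(open("w12.pkl","rb"))
A=lambda x,y:(215+(x+.5)/8-.5,190+(y+.5)/8-.5)
np.set_printoptions(precision=4,suppress=True)
c=onz(f,[A(424,222)],.012,s)[0];e=onz(f,[A(150,358),A(660,346)],0,s);t=onz(f,[A(142,436),A(706,432)],.036,s)
print(c,onz(f,[A(424,368)],.012,s),e,t)
for q in(e,t):
    u=(q[1]-q[0])[:2];L=np.linalg.norm(u);u/=L;d=(c-q[0])[:2];print(L,"along from mid",d@u-L/2,"dist",u[0]*d[1]-u[1]*d[0])
E
```

```text
[0.4837 0.1552 0.012 ] [[0.4826 0.1321 0.012 ]] [[0.4419 0.1324 0.    ]
 [0.5205 0.1271 0.    ]] [[0.4404 0.1359 0.036 ]
 [0.52   0.129  0.036 ]]
0.07877697087781865 along from mid 0.0007648357417528451 dist 0.025561760243408484
0.0798578713398089 along from mid 0.0015157598064132333 dist 0.022962572204435504
```

```bash
python3 -m crank '[[[0.006,-0.04,0],[0,0,0]],[[0.006,-0.04,0],[0,0,0]],[[0.006,-0.04,-0.01],[0,0,0]],[[0.006,-0.04,-0.02],[0,0,0]],[[0,0,-0.02],[0,-0.02,0]],[[0,0,0],[0,0,0]]]'
python3 d.py; python3 - <<'E'
from h import *
import pickle
s=state();f=grab_frame("wrist");pickle.dump((s,f),open("w13.pkl","wb"))
p=proj(f,[[.482,.132,.006]],s)[0];print(p)
x=int(max(0,min(412,p[0]-50)));y=int(max(0,min(309,p[1]-37)));print(x,y);crop(f,x,y,100,75,8,"w13a.png")
E
```

```text
time: 15.55
tool_pos: [0.4665, 0.0545, 0.1771]
tool_rot: [176.0, -0.3, 86.7]
contact_force: [0.7, -0.4, -0.1]
finger_gap: 0.02
t 15.55 [0.4665 0.0545 0.1771] [175.9685  -0.3206  86.6839] F [ 0.7054 -0.4498 -0.1344] gap 0.020039921292038656 rot [-0.0017 -0.0342  0.0024]
[252.32772562  86.14511014]
202 49
```

View pics/w13a.png

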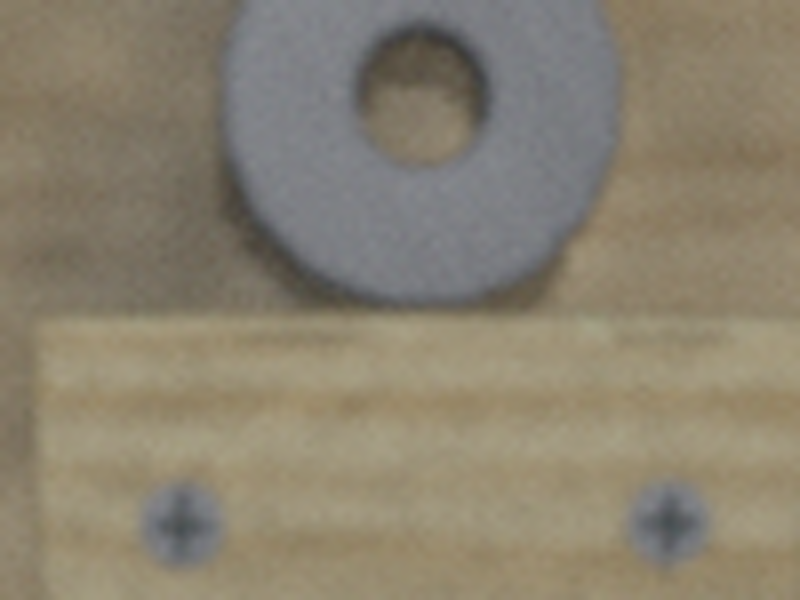

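```bash
python3 - <<'E'
from h import *
import pickle
s,f=pickle.load(open("w13.pkl","rb"))
A=lambda x,y:(202+(x+.5)/8-.5,49+(y+.5)/8-.5)
R,t=cam(f,s);print("cam",-R.T@t)
print(onz(f,[A(422,303),A(422,95),A(222,95),A(620,95)],.012,s),onz(f,[A(422,316),A(40,318)],.036,s))
E
```

```text
cam [0.46115574 0.12652645 0.31839581]
[[0.48330688 0.1315524  0.012     ]
 [0.48455514 0.15281149 0.012     ]
 [0.46335027 0.15395721 0.012     ]
 [0.50575438 0.15171868 0.012     ]] [[0.48149854 0.12991122 0.036     ]
 [0.44357171 0.13198998 0.036     ]]
```

```bash
python3 -m crank '[[[0.003,0.036,0],[0,-0.035,0]],[[0.003,0.036,0],[0,-0.035,0]],[[0.003,0.036,0],[0,-0.035,0]],[[0.003,0.03,-0.01],[0,-0.035,0]],[[0.003,0,-0.02],[0,-0.02,0]],[[0,0,0],[0,0,0]]]' 255
python3 d.py
```

```text
time: 16.35
tool_pos: [0.4851, 0.2007, 0.1509]
tool_rot: [166.2, -1.0, 87.1]
contact_force: [0.5, 0.2, -0.1]
finger_gap: 0.0
t 16.35 [0.4851 0.2007 0.1509] [166.1828  -0.9868  87.0609] F [ 0.5313  0.1967 -0.0984] gap 4.238552676569483e-05 rot [-0.0041  0.137  -0.0025]
```

```bash
python3 -m crank '[[[0,-0.001,-0.03],[0,0,0]],[[0,-0.001,-0.03],[0,0,0]],[[0,-0.001,-0.03],[0,0,0]],[[0,0,-0.02],[0,0,0]],[[0,0,0],[0,0,0]]]'
python3 d.py
```

```text
time: 16.98
tool_pos: [0.4913, 0.2, 0.0445]
tool_rot: [165.6, -1.2, 87.1]
contact_force: [-0.3, 1.2, 0.5]
finger_gap: 0.0001
t 16.975 [0.4913 0.2    0.0445] [165.644   -1.2081  87.1053] F [-0.331   1.2475  0.5367] gap 0.00014137461440840202 rot [-0.0075  0.1466 -0.0028]
```

```bash
python3 -m crank '[[[-0.004,-0.001,-0.013],[0,0,0]],[[-0.003,-0.001,-0.013],[0,0,0]],[[-0.001,0,-0.006],[0,0,0]],[[0,0,-0.003],[0,0,0]],[[0,0,0],[0,0,0]]]'
python3 d.py; python3 - <<'E'
from h import *
g=grab_frame("scene");crop(g,190,130,100,75,8,"sc14.png")
f=grab_frame("wrist");crop(f,0,0,512,384,1.5,"w14.png")
E
```

```text
time: 17.6
tool_pos: [0.4899, 0.1999, 0.0152]
tool_rot: [165.0, -1.4, 87.1]
contact_force: [-0.4, 0.2, -0.7]
finger_gap: 0.0001
t 17.6 [0.4899 0.1999 0.0152] [165.0059  -1.4418  87.0747] F [-0.3523  0.1597 -0.6697] gap 5.40093413678366e-05 rot [-0.0109  0.1579 -0.0018]
```

View pics/sc14.png

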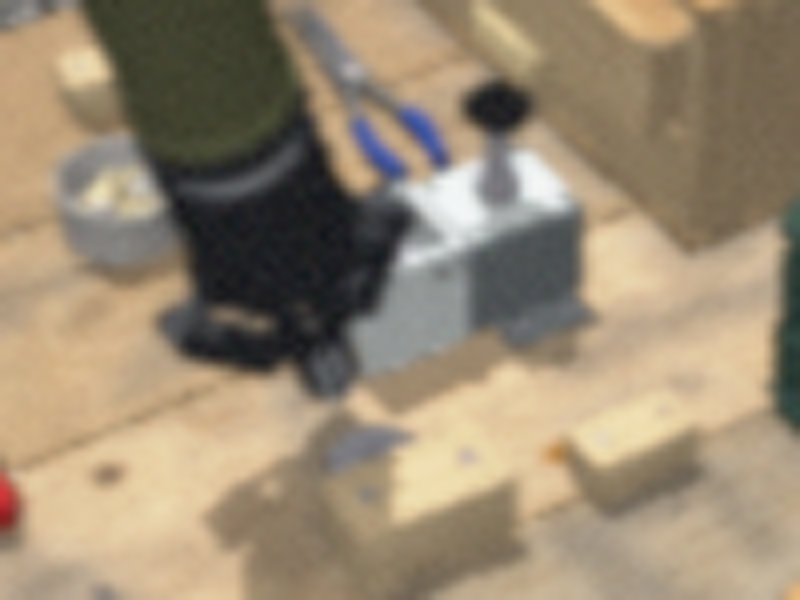

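View pics/w14.png

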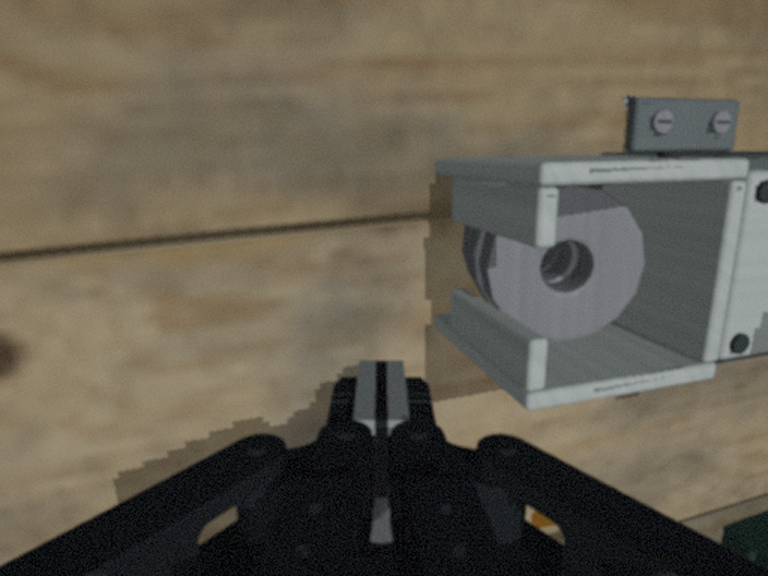

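```bash
python3 -m crank '[[[-0.003,0,-0.005],[-0.008,0.01,0]],[[-0.003,0,-0.003],[0,0.01,0]],[[0,-0.004,0],[0,0,0]],[[0,-0.004,0],[0,0,0]],[[0,0,0],[0,0,0]]]'
python3 d.py
```

```text
time: 18.32
tool_pos: [0.4836, 0.1914, 0.007]
tool_rot: [166.2, -0.9, 87.1]
contact_force: [-0.2, 0.4, 0.1]
finger_gap: 0.0001
t 18.325 [0.4836 0.1914 0.007 ] [166.1843  -0.8983  87.0572] F [-0.1551  0.3934  0.0893] gap 0.00013035080589783127 rot [-0.0026  0.1369 -0.0025]
```

```bash
python3 -m crank '[[[0,-0.003,0],[0,0,0]],[[0,-0.002,0],[0,0,0]]]'
python3 d.py
python3 -m crank '[[[0,-0.0015,0],[0,0,0]]]'
python3 d.py
```

```text
time: 18.58
tool_pos: [0.4849, 0.187, 0.0075]
tool_rot: [166.0, -1.0, 87.1]
contact_force: [0.4, 6.9, 0.4]
finger_gap: -0.0
t 18.575 [0.4849 0.187  0.0075] [166.0314  -1.0143  87.0565] F [0.4226 6.923  0.3829] gap -4.57155648304282e-05 rot [-0.0044  0.1397 -0.0023]
time: 18.7
tool_pos: [0.4868, 0.1868, 0.0082]
tool_rot: [165.8, -1.2, 87.1]
contact_force: [1.1, 5.5, -0.3]
finger_gap: -0.0001
t 18.7 [0.4868 0.1868 0.0082] [165.8127  -1.17    87.0643] F [ 1.0872  5.4918 -0.3409] gap -0.0001459150008705636 rot [-0.0069  0.1436 -0.0022]
```

```bash
python3 -m crank '[[[-0.001,-0.001,0],[0,0,0]]]'; python3 d.py
python3 -m crank '[[[-0.001,0.004,0],[0,0,0]],[[-0.001,0.006,0],[0,0,0]],[[-0.002,0.003,0.006],[0,0,0]],[[-0.005,0,0.02],[0,0,0]],[[-0.005,0,0.03],[0,0,0]],[[-0.003,0,0.04],[0,0.03,0]],[[0,0,0.05],[0,0.04,0]],[[0,-0.02,0.04],[0,0.04,0]],[[0.004,-0.045,0],[0,0.02,0]],[[0.004,-0.045,0],[0,0,0]],[[0.004,-0.03,0],[0,0,0]],[[0,0,0],[0,0,0]]]'
python3 d.py; python3 - <<'E'
from h import *
import pickle
s=state();f=grab_frame("wrist");pickle.dump((s,f),open("w15.pkl","wb"))
p=proj(f,[[.482,.132,.006]],s)[0]
x=int(max(0,min(412,p[0]-50)));y=int(max(0,min(309,p[1]-45)));print(x,y);crop(f,x,y,100,75,8,"w15a.png");crop(f,0,0,512,384,1.5,"w15.png")
R,t=cam(f,s);print("cam",-R.T@t)
E
```

```text
time: 18.82
tool_pos: [0.4875, 0.1868, 0.0089]
tool_rot: [165.6, -1.3, 87.1]
contact_force: [0.4, 4.6, 0.4]
finger_gap: -0.0001
t 18.825 [0.4875 0.1868 0.0089] [165.635   -1.287   87.0769] F [0.4023 4.5892 0.364 ] gap -6.21690453017656e-05 rot [-0.0088  0.1468 -0.0022]
time: 20.32
tool_pos: [0.4742, 0.0564, 0.203]
tool_rot: [173.6, -0.6, 87.4]
contact_force: [0.6, 0.7, -0.5]
finger_gap: 0.0003
t 20.325 [0.4742 0.0564 0.203 ] [173.6261  -0.6115  87.3518] F [ 0.5841  0.6548 -0.4734] gap 0.000290139547078635 rot [-0.0045  0.0069 -0.0091]
185 45
cam [0.46212911 0.12790618 0.34411912]
```

View pics/w15a.png

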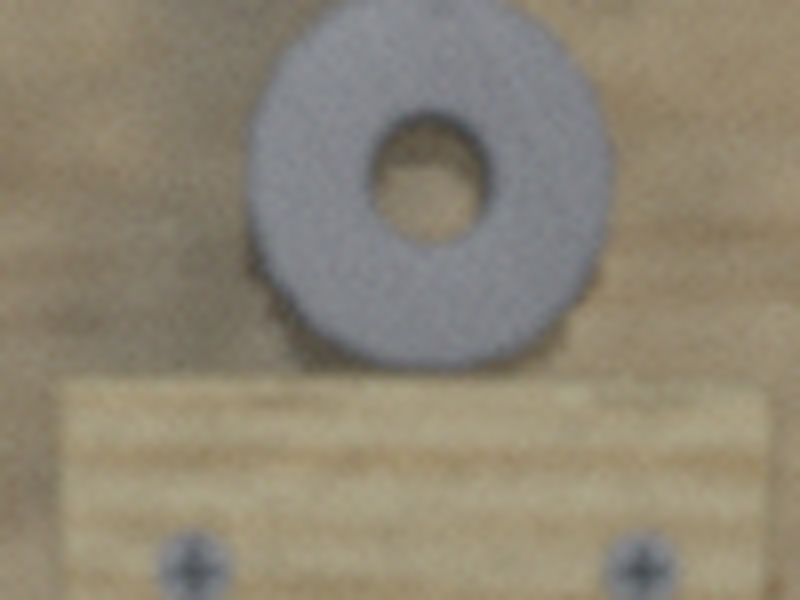

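View pics/w15.png

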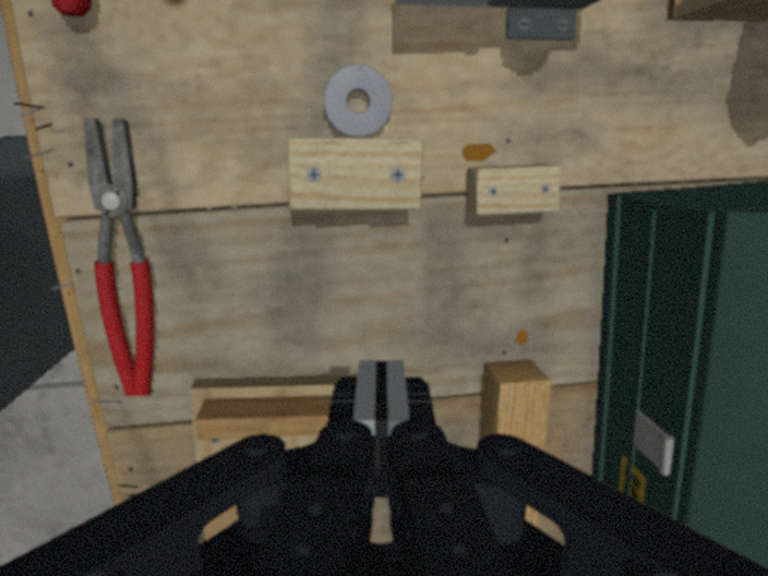

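```bash
python3 - <<'E'
from h import *
import pickle
np.set_printoptions(precision=4,suppress=True,linewidth=150)
for n in("w13","w15"):
    s,f=pickle.load(open(n+".pkl","rb"));im=f["image"].astype(int)
    p=proj(f,[[.484,.132,.012]],s)[0];c=int(round(p[0]));print(n,p)
    for r in range(int(p[1])-8,int(p[1])+9): print(r,im[r,c-2:c+3].mean(0).round())
    r0=int(proj(f,[[.484,.154,.012]],s)[0][1])
    crop(f,c-60,0,120,100,6,n+"b.png");print(c-60)
E
```

```text
w13 [255.0785  85.8534]
77 [127. 128. 133.]
78 [125. 127. 131.]
79 [124. 126. 130.]
80 [123. 124. 130.]
81 [122. 124. 128.]
82 [122. 124. 128.]
83 [122. 122. 127.]
84 [121. 123. 128.]
85 [115. 117. 122.]
86 [101. 102. 104.]
87 [104.  98.  88.]
88 [137. 128. 105.]
89 [157. 148. 122.]
90 [162. 151. 125.]
91 [161. 150. 123.]
92 [158. 146. 118.]
93 [160. 149. 122.]
195
w15 [237.7436  90.2203]
82 [130. 133. 136.]
83 [129. 130. 136.]
84 [129. 131. 135.]
85 [129. 130. 135.]
86 [126. 129. 133.]
87 [126. 128. 133.]
88 [125. 126. 131.]
89 [121. 123. 127.]
90 [107. 107. 109.]
91 [109. 105.  94.]
92 [137. 128. 106.]
93 [158. 149. 122.]
94 [165. 154. 127.]
95 [165. 153. 126.]
96 [165. 154. 126.]
97 [166. 157. 129.]
98 [168. 159. 132.]
178
```

View pics/w15b.png

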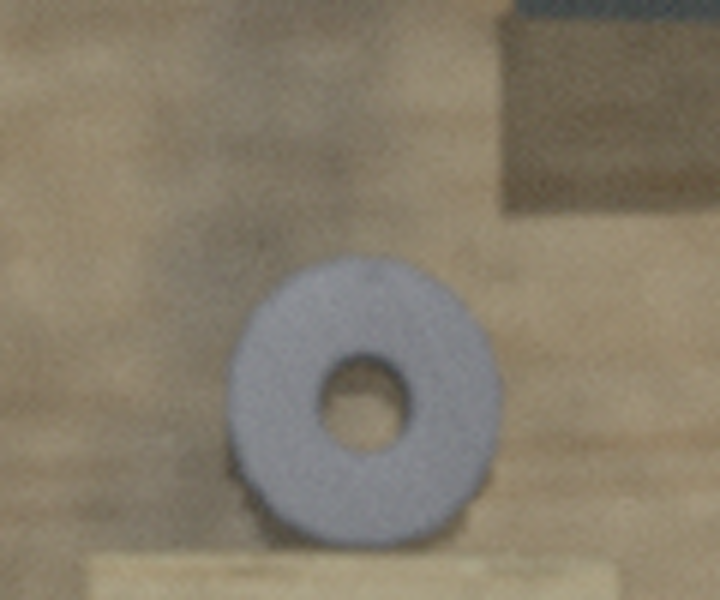

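```bash
python3 -m crank '[[[0.003,0.002,-0.03],[0,0,0]],[[0.003,0.002,-0.03],[0,0,0]],[[0.003,0.002,-0.03],[0,0,0]],[[0,0,-0.01],[0,0,0]],[[0,0,0],[0,0,0]]]'
python3 d.py; python3 - <<'E'
from h import *
import pickle
s=state();f=grab_frame("wrist");pickle.dump((s,f),open("w16.pkl","wb"))
p=proj(f,[[.482,.132,.006]],s)[0];print(p)
x=int(max(0,min(412,p[0]-50)));y=int(max(0,min(309,p[1]-40)));print(x,y);crop(f,x,y,100,75,8,"w16a.png")
R,t=cam(f,s);print("cam",-R.T@t)
E
```

```text
time: 21.0
tool_pos: [0.4819, 0.0689, 0.1017]
tool_rot: [173.6, -0.8, 87.7]
contact_force: [0.6, 0.6, -0.3]
finger_gap: -0.0001
t 21.0 [0.4819 0.0689 0.1017] [173.59    -0.7805  87.6614] F [ 0.63    0.5823 -0.2683] gap -0.0001121952016391424 rot [-0.0074  0.0077 -0.0144]
[234.16250637 108.17577249]
184 68
cam [0.46930914 0.13993536 0.24304706]
```

View pics/w16a.png

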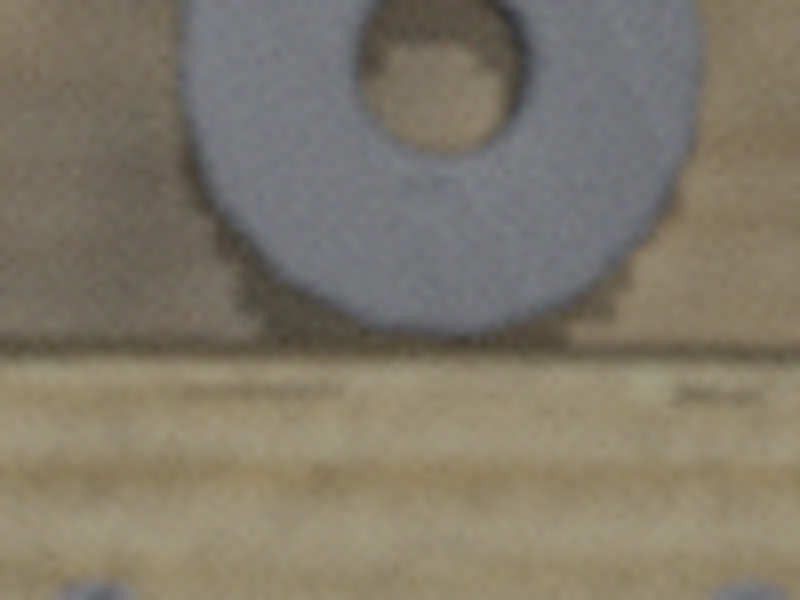

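```bash
cat > d2.py <<'E'
from h import *
s=state()
np.set_printoptions(precision=4,suppress=True)
D=Ro.from_euler("xyz",[180,0,177],degrees=True);R=Ro.from_euler("xyz",s["tool_rot"],degrees=True)
print("t",s["time"],s["tool_pos"],s["tool_rot"],"F",s["contact_force"],"gap",s["finger_gap"],"rot",(D*R.inv()).as_rotvec())
E
python3 d2.py
```

```text
t 21.05 [0.4822 0.0688 0.1021] [173.5407  -0.787   87.6505] F [ 0.6221 -0.276  -0.5672] gap -0.000160568005532533 rot [-0.0954  0.0822  1.5584]
```

```bash
python3 -m crank '[[[0,0.005,0.03],[-0.01,0.009,0.173]],[[0,0.018,0.02],[-0.01,0.009,0.173]],[[0,0.018,0],[-0.01,0.009,0.173]],[[0,0.018,0],[-0.01,0.009,0.173]],[[0,0.018,0],[-0.01,0.009,0.173]],[[0,0.018,0],[-0.01,0.009,0.173]],[[0,0.018,0],[-0.01,0.009,0.173]],[[0,0.018,0],[-0.01,0.009,0.173]],[[0,0.008,0],[-0.01,0.009,0.173]],[[0,0,0],[0,0,0]]]'
python3 d2.py
```

```text
time: 22.3
tool_pos: [0.4879, 0.2153, 0.1692]
tool_rot: [178.9, 0.7, 179.8]
contact_force: [-0.2, -0.2, -0.1]
finger_gap: 0.0003
t 22.3 [0.4879 0.2153 0.1692] [178.9214   0.7304 179.8001] F [-0.1757 -0.2103 -0.0681] gap 0.00031325481264414415 rot [-0.0185  0.0133 -0.049 ]
```

```bash
python3 -m crank '[[[-0.002,-0.003,-0.04],[-0.009,0.006,-0.025]],[[-0.002,-0.002,-0.04],[-0.009,0.006,-0.025]],[[0,0,-0.03],[0,0,0]],[[0,0,-0.015],[0,0,0]],[[0,0,0],[0,0,0]]]'
python3 d2.py
```

```text
time: 22.92
tool_pos: [0.4867, 0.2095, 0.0467]
tool_rot: [179.8, 0.7, 175.8]
contact_force: [0.2, 0.0, -0.1]
finger_gap: 0.0002
t 22.925 [0.4867 0.2095 0.0467] [179.7824   0.7044 175.8001] F [ 0.209   0.0444 -0.1001] gap 0.00021888380129114434 rot [-0.003   0.0125  0.0209]
```

```bash
python3 -m crank '[[[-0.002,0,-0.018],[0,0.008,0.01]],[[-0.001,0,-0.015],[0,0.005,0.01]],[[0,0,-0.006],[0,0,0]],[[0,0,0],[0,0,0]]]'
python3 d2.py
python3 - <<'E'
from h import *
f=grab_frame("wrist");crop(f,0,0,512,384,1.5,"w17.png")
E
```

```text
time: 23.42
tool_pos: [0.4852, 0.2096, 0.0073]
tool_rot: [179.7, 0.1, 176.8]
contact_force: [-0.8, -0.2, 0.2]
finger_gap: 0.0001
t 23.425 [0.4852 0.2096 0.0073] [179.7369   0.1423 176.8325] F [-0.777  -0.1792  0.1574] gap 0.00011451737643341438 rot [-0.0045  0.0027  0.0029]
```

View pics/w17.png

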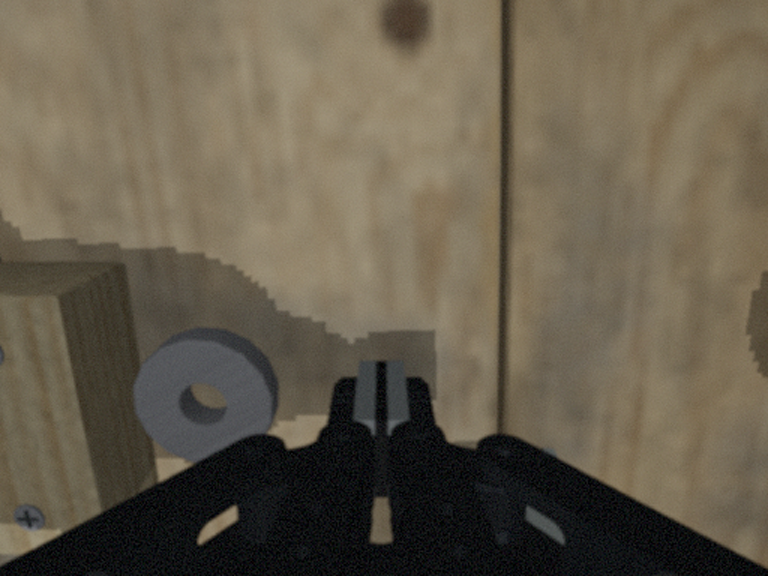

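```bash
python3 -m crank '[[[-0.001,-0.006,0],[0,0,0]],[[0,-0.005,0],[0,0,0]],[[0,-0.003,0],[0,0,0]],[[0,0,0],[0,0,0]]]'
python3 d2.py;python3 - <<'E'
from h import *
f=grab_frame("wrist");crop(f,60,190,130,130,5,"w18.png")
E
python3 -m crank '[[[0,-0.002,0],[0,0,0]],[[0,-0.002,0],[0,0,0]]]'
python3 d2.py;python3 - <<'E'
from h import *
f=grab_frame("wrist");crop(f,60,190,130,110,5,"w19.png")
E
```

```text
time: 23.98
tool_pos: [0.4851, 0.1948, 0.0087]
tool_rot: [179.7, 0.3, 176.8]
contact_force: [0.1, -0.4, -0.3]
finger_gap: -0.0001
t 23.975 [0.4851 0.1948 0.0087] [179.6928   0.2849 176.8264] F [ 0.058  -0.3704 -0.3497] gap -7.364925491284796e-05 rot [-0.0051  0.0053  0.003 ]
time: 24.28
tool_pos: [0.4853, 0.1909, 0.0088]
tool_rot: [179.7, 0.3, 176.8]
contact_force: [0.7, 0.2, 0.3]
finger_gap: -0.0
t 24.275 [0.4853 0.1909 0.0088] [179.6766   0.3162 176.8466] F [0.6971 0.1871 0.2585] gap -4.248717366862767e-05 rot [-0.0053  0.0058  0.0027]
```

View pics/w18.png

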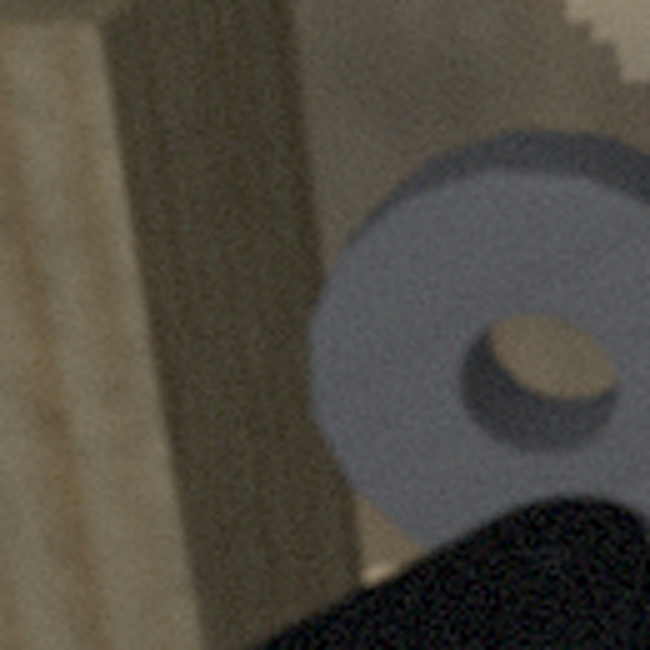

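View pics/w19.png

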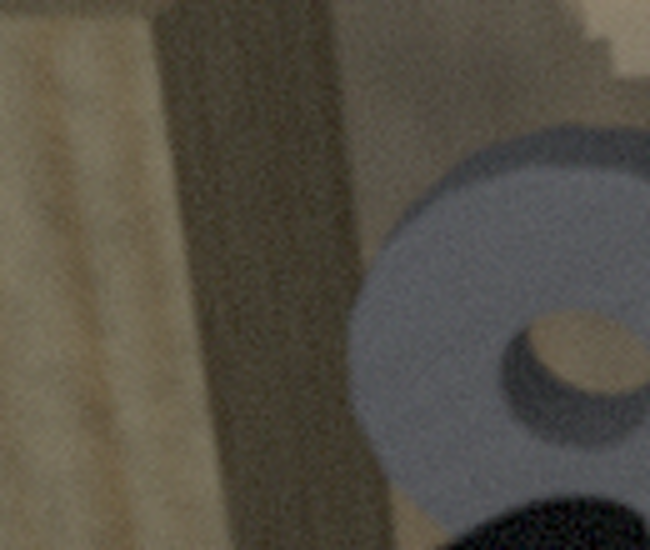

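```bash
python3 -m crank '[[[0,-0.003,-0.001],[0,0,0]],[[0,-0.002,0],[0,0,0]]]'
python3 d2.py;python3 - <<'E'
from h import *
f=grab_frame("wrist");crop(f,60,190,130,110,5,"w20.png")
E
```

```text
time: 24.58
tool_pos: [0.4852, 0.1855, 0.0076]
tool_rot: [179.7, 0.3, 176.9]
contact_force: [0.9, -0.4, 1.0]
finger_gap: 0.0
t 24.575 [0.4852 0.1855 0.0076] [179.688    0.3037 176.8574] F [ 0.8948 -0.3998  0.9529] gap 9.579099428578063e-06 rot [-0.0052  0.0056  0.0025]
```

View pics/w20.png

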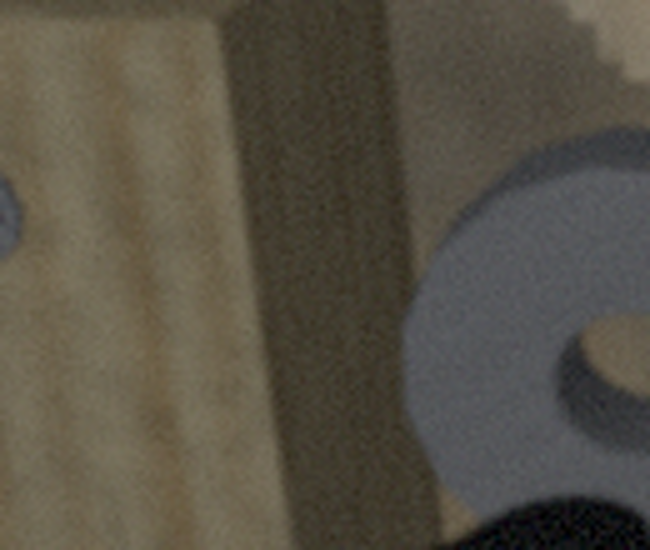

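```bash
python3 -m crank '[[[0,-0.0025,0],[0,0,0]],[[0,-0.0015,0],[0,0,0]]]'
python3 d2.py; python3 -m crank '[[[0,-0.0015,0],[0,0,0]]]';python3 d2.py;python3 - <<'E'
from h import *
f=grab_frame("wrist");crop(f,60,190,130,110,5,"w21.png")
crop(f,0,0,512,384,1.5,"w21f.png")
E
```

```text
time: 24.88
tool_pos: [0.4865, 0.1824, 0.008]
tool_rot: [179.5, 0.4, 176.8]
contact_force: [1.2, 5.9, 0.6]
finger_gap: -0.0003
t 24.875 [0.4865 0.1824 0.008 ] [179.5457   0.44   176.7921] F [1.178  5.8704 0.6134] gap -0.0003187187928896177 rot [-0.0075  0.0081  0.0036]
time: 25.0
tool_pos: [0.4881, 0.1822, 0.0084]
tool_rot: [179.4, 0.6, 176.7]
contact_force: [2.0, 5.2, -0.2]
finger_gap: -0.0001
t 25.0 [0.4881 0.1822 0.0084] [179.4025   0.6079 176.7462] F [ 1.9707  5.1565 -0.2348] gap -8.126037567356306e-05 rot [-0.0098  0.0112  0.0044]
```

View pics/w21.png

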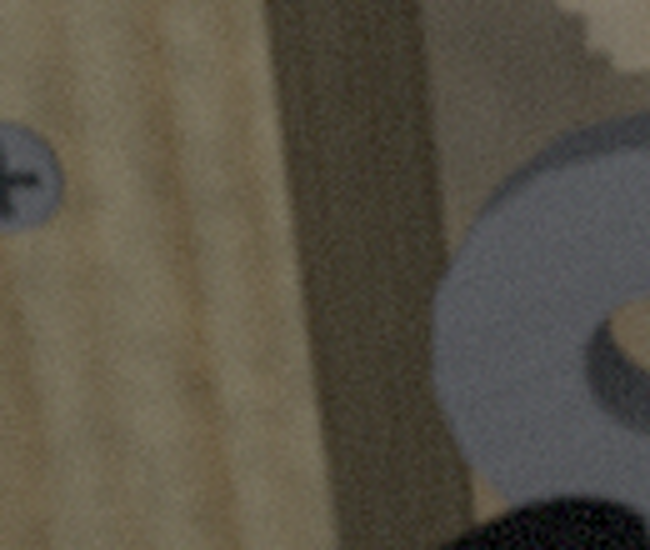

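View pics/w21f.png

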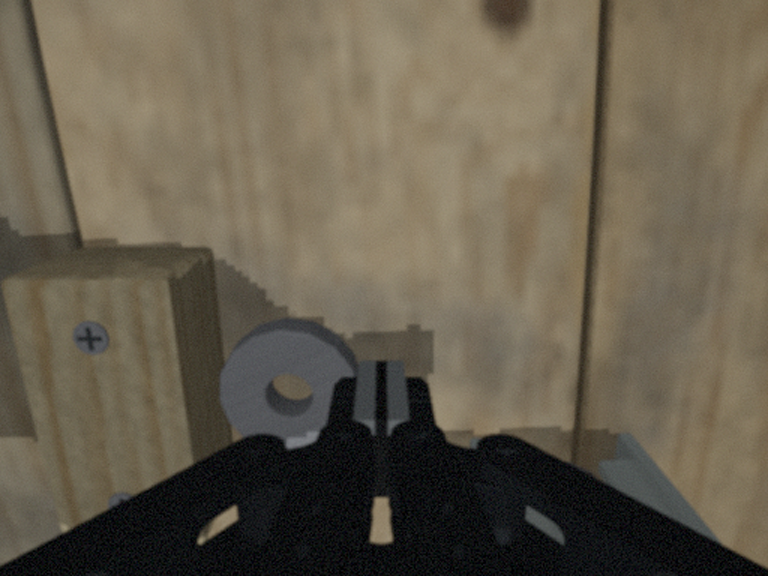

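```bash
python3 - <<'E'
from h import *
s=state();f=grab_frame("wrist")
im=cv2.GaussianBlur(f["image"],(0,0),.5)
A=lambda x,y:(60+(x+.5)/5-.5,190+(y+.5)/5-.5)
e=onz(f,[A(422,20),A(470,500)],0,s);t=onz(f,[A(268,10),A(333,500)],.036,s)
c=onz(f,[A(432,330)],.012,s);print(e,t,c)
R,tt=cam(f,s);print(-R.T@tt)
for q in(e,t):
    u=(q[1]-q[0])[:2];u/=np.linalg.norm(u);d=(c[0]-q[0])[:2];print(u,abs(u[0]*d[1]-u[1]*d[0]))
    for w in np.linspace(0,1,5):
        P=q[0]+(q[1]-q[0])*w;P[2]=.012;p=proj(f,[P],s)[0];print((p+.5-[60,190])*5-.5)
E
```

```text
[[0.45628802 0.13146876 0.        ]
 [0.50725757 0.12825236 0.        ]] [[0.44438605 0.13322269 0.036     ]
 [0.48383688 0.13087065 0.036     ]] [[0.48185897 0.13192327 0.012     ]]
[0.41279677 0.18299479 0.14888964]
[ 0.99801484 -0.06297912] 0.0020640419719559454
[380.38025344  61.91271607]
[395.03775761 199.72123959]
[409.25856442 330.3191748 ]
[423.03206053 454.060491  ]
[436.35462669 571.30018149]
[ 0.99822749 -0.05951371] 0.000933034815632137
[378.16611206 -74.34860471]
[390.00941799  38.46226785]
[401.59427075 146.71444986]
[412.91091865 250.56559815]
[423.95321713 350.1783794 ]
```

```bash
python3 -m crank '[[[-0.002,-0.004,-0.001],[0,0,0]],[[-0.002,-0.005,-0.001],[0.003,-0.004,0]]]';python3 d2.py;python3 - <<'E'
from h import *
f=grab_frame("wrist");crop(f,60,190,130,110,5,"w22.png")
E
```

```text
time: 25.35
tool_pos: [0.4929, 0.1805, 0.0089]
tool_rot: [178.4, 1.8, 176.5]
contact_force: [3.8, 19.1, 0.1]
finger_gap: -0.0002
t 25.35 [0.4929 0.1805 0.0089] [178.4268   1.7528 176.4685] F [ 3.7781 19.0837  0.0693] gap -0.00024180662827395983 rot [-0.0257  0.0321  0.0089]
```

View pics/w22.png

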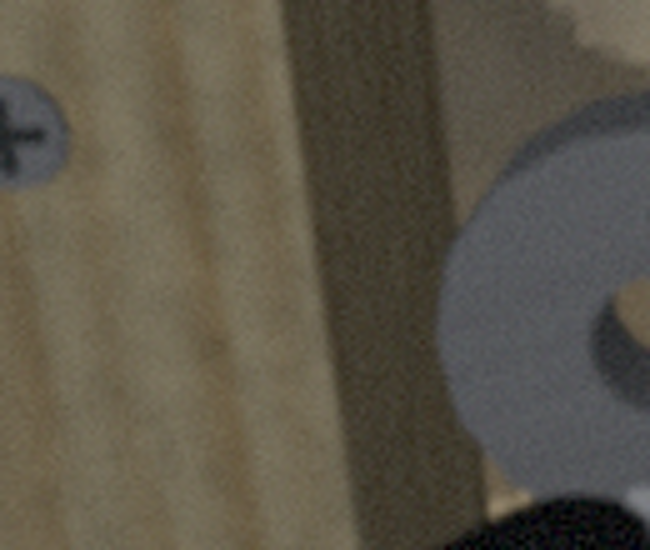

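```bash
python3 -m crank '[[[0,0.004,0],[0,0,0]],[[0,0.006,0],[0,0,0]],[[-0.002,0.006,0],[0,0,0]],[[-0.002,0.003,0.015],[0,0,0]],[[-0.004,0,0.03],[0,0,0]],[[0,0,0.04],[0,0,0]],[[0,0,0.05],[0,0,0]],[[-0.02,-0.02,0.05],[0.01,-0.01,0]],[[-0.03,-0.02,0.02],[0.01,-0.01,0]],[[0,-0.02,0],[0,0,0]],[[0,0,0],[0,0,0]]]'
python3 d2.py;python3 - <<'E'
from h import *
import pickle
s=state();f=grab_frame("wrist");pickle.dump((s,f),open("w23.pkl","wb"));crop(f,0,0,512,384,1.5,"w23.png")
p=proj(f,[[.483,.14,.006]],s)[0];x=int(max(0,min(412,p[0]-50)));y=int(max(0,min(309,p[1]-37)));print(x,y);crop(f,x,y,100,75,8,"w23a.png")
g=grab_frame("side");crop(g,190,190,140,120,5,"sd23.png")
R,t=cam(f,s);print(-R.T@t)
E
```

```text
time: 26.78
tool_pos: [0.4287, 0.138, 0.2262]
tool_rot: [177.3, 3.0, 176.5]
contact_force: [0.6, 0.7, -0.5]
finger_gap: -0.0
t 26.775 [0.4287 0.138  0.2262] [177.314    2.9966 176.5444] F [ 0.5522  0.7452 -0.5492] gap -1.0363233413162188e-05 rot [-0.0438  0.0548  0.0067]
200 162
[0.34712174 0.13428138 0.36317285]
```

View pics/w23.png

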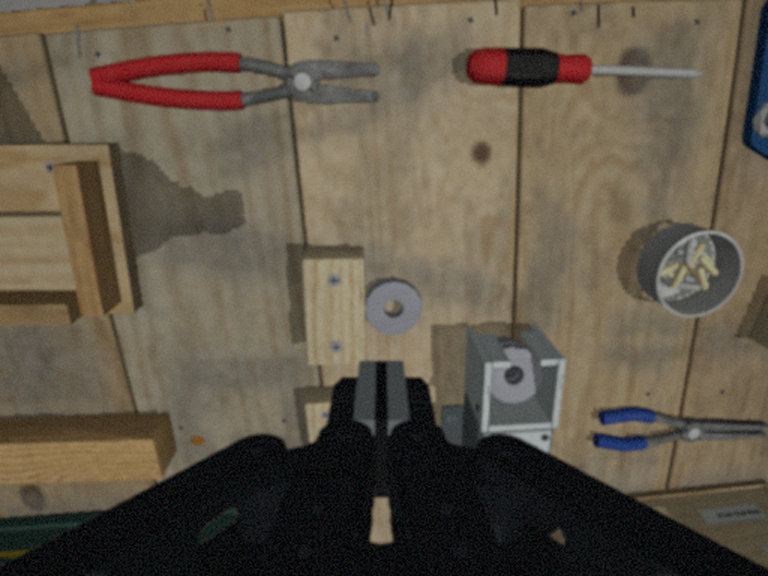

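View pics/w23a.png

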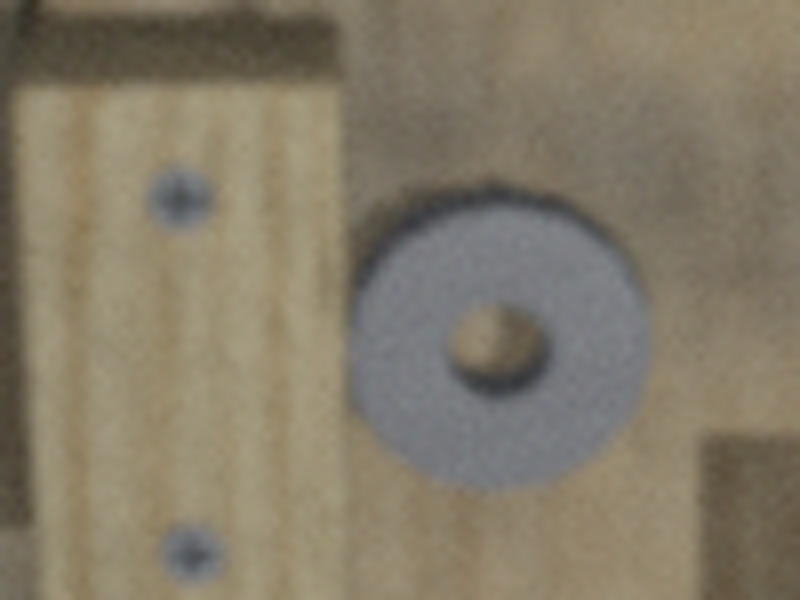

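View pics/sd23.png

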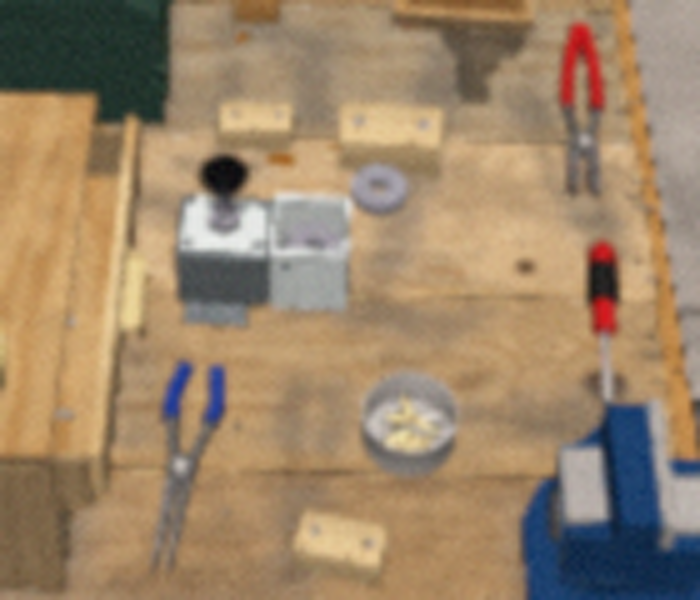

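```bash
python3 - <<'E'
from h import *
import pickle
s,f=pickle.load(open("w23.pkl","rb"))
A=lambda x,y:(200+(x+.5)/8-.5,162+(y+.5)/8-.5)
np.set_printoptions(precision=4,suppress=True)
sc=onz(f,[A(180,198),A(192,553)],.036,s);c=onz(f,[A(500,346),A(350,346),A(650,346),A(500,205),A(500,490)],.012,s);e=onz(f,[A(341,100),A(350,590)],.036,s)
print(sc,sc.mean(0),c,e)
u=(e[1]-e[0])[:2];u/=np.linalg.norm(u);d=(c[0]-e[0])[:2];print("dist",u[0]*d[1]-u[1]*d[0],"along",(c[0]-sc.mean(0))[:2]@u)
E
```

```text
[[0.455  0.1112 0.036 ]
 [0.5048 0.1083 0.036 ]] [0.4799 0.1097 0.036 ] [[0.488  0.1519 0.012 ]
 [0.4864 0.1311 0.012 ]
 [0.4896 0.1729 0.012 ]
 [0.4672 0.153  0.012 ]
 [0.51   0.1508 0.012 ]] [[0.4436 0.1325 0.036 ]
 [0.512  0.1288 0.036 ]]
dist 0.021796608513822605 along 0.00582366178587192
```

```bash
python3 - <<'E'
from cell import *
print(state()["time"]);print(job_done())
E
```

```text
26.875
the job is handed in; nothing more can be done
None
```

I pressed the plunger once, one spacer came out, and I pushed it to the wooden stop block. I handed the job in at 26.9 s, with the arm clear of everything.

**Press:** The tool reached the hard stop at z = 0.087 m, with 48 N vertically on the closed fingertips. The plunger rose again, and the pictures show one spacer out in front and the rest of the stack still in the feeder.

**Push:** I pushed it with two fingertips held about 20 mm apart until the sideways force reached 15 N. I then nudged it twice more with closed fingers, because close pictures still showed a gap of about 1–2 mm to the block.

**Last checks:**
- **Contact:** The last picture puts the spacer's centre 21.8 mm from the block face, against a radius of 22 mm, so it should be touching. It did not give way to pushes of 5 to 19 N. The earlier pictures' gap disagrees with the first two of those pushes, which felt solid.
- **Position along the block:** It lies about 6 mm off the middle of the 80 mm side, towards +x. The fingers slid sideways during the last, firm push, and I did not correct it.
- **Feeder contact:** While pushing past the feeder, a part of the gripper seems to have brushed the fixed magazine, with about 4 N. I moved back and leaned the tool away; about 3 N sideways showed once more further on.
- **Other objects:** The tin and the pliers look unmoved. The driver and spanner on the right were outside my last pictures, and the arm did not work there.

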